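# Change over the boards on a rotary curing unit, home its dial and start it

### The arm

A 6-joint arm with a two-finger parallel gripper is mounted at the origin on the work surface. World frame = base frame: x ahead of the robot, y to its left, z up, the work surface at z = 0. Lengths are in m, angles in rad, forces in N, time in s.
With the tool pointing down it reaches from about 0.225 to 0.875 m from the base axis. Payload 3.4 kg.
Tool frame: the origin (TCP) lies at the centre of the arm's flange, where the gripper is bolted on; the fingertips stand 173 mm ahead of it and the grasp point (between the pads) lies 155 mm ahead of it; z points along the fingers, y is the direction in which the jaws open and shut (so a half turn about z gives the same grasp; the last joint's range is limited). The gripper opens to 85 mm and grips with 20 to 120 N. Pads are 22 mm wide; open, the fingers measure 114 mm over their backs; the gripper's body (76 mm by 85 mm) begins 54 mm behind the grasp point. The pads swing forward as they close: fully open they stand 13 mm farther back than shut.
Start: joints at [-1.231, 0.276, 1.505, -0, 1.361, -0.121], TCP at [0.256, -0.515, 0.405] pointing down, gripper open.
Joint ranges: [-2.89, 2.89], [-0.75, 2.08], [0.22, 2.7], [-1.18, 4.32], [0.11, 2.71], [-2.7, 2.7]. Speed limits (rad/s): [2.57, 2.57, 3.14, 3.14, 3.14, 3.14].

### API

Orientations are given as a unit quaternion [x, y, z, w].
In Python, from workcell import env gives the robot as it stands. The module is installed in compiled form; this text tells all that it offers.
- The arm moves only by the shell command python3 -m crank 'ROWS' [FORCE]. ROWS is JSON, a list that holds one entry, the list of rows, each a list of 5 numbers: the shift along the tool's x, y, z in m, then the turn about the tool's z in rad, then the gripper command: -1 is fully open, 1 is shut, values between are in proportion. A call has 1 to 12 rows; each row is the pose to reach, as a shift and turn from the pose commanded when the call began, along the tool's axes at that moment; what a row does not reach only later rows make up. A row lasts 1/8 s, in which the tool goes at most 62.5 mm and 10.7 degrees, less where a joint would pass 70% of its speed; a pose out of reach is approached as far as the arm can. A call with a gripper value outside its range is refused whole. The fingers move at their own pace and stop on an object; FORCE is the grip in N (left out, the last holds). Time passes only in rows, so rows that repeat a pose let the fingers close. It gives the time, the measured TCP pose, the force and the opening at its end, in the units of the state.
- env.sense(): the state, without advancing time (a new reading comes with each control period).
- env.snapshot(name): name is "scene" or "top"; returns (picture, depth): 400x640x3 uint8, red, green, blue; 400x640 float32, m along the optical axis (not along the pixel's ray), 0 where there is no reading.
- env.camera_info(name): a dict with "vertical_fov" (degrees; the focal length in pixels is half the picture's height over the tangent of half this angle, whatever the lens; pixels are square), "cx", "cy" (the principal point, pixels), "dist" ([k1, k2, p1, p2, k3] as OpenCV has them; the pictures are not rectified), "rvec" (rotation vector, rad) and "tvec" (3), from world to camera coordinates, as OpenCV has them. Camera axes: x right, y down, z forward; pixel columns grow to the right and rows downward; lengths in m; the calibration is good to about 2 mm. A picture is of the moment at which its call begins. camera_info takes no time and is no camera call.
- env.finish_job(): hands the job in, once; it reports no verdict.
Trained networks look in the newest picture that a camera, given by its name, has taken for a name from the list of things; names that differ only in an ending like _2 or _b are one class to them, and where a whole thing is asked for, a point or a joint stands for the part that bears it (a point fixed in the world has none). Each returns a list of dicts, best first, with "p" (0 to 1); they miss things now and then, are a little off and sometimes report something else, mostly with a low value. They report only what shows in the picture. A call takes as long as a camera call.
- env.recognise(label, camera): "box" ([centre column, centre row, width, height] as shares, 0 to 1, of the picture: columns of its width, rows of its height, round what is visible of it).
The state is a dict: "clock": time; "joints": joint angles; "qd": joint speeds; "tau": joint torques, N m; "tool_pos": TCP position; "orientation": TCP orientation; "contact_force": force on the tool from outside, world axes, zero at the start; "ft_torque": the same for the moment, N m; "width": finger opening in m.
Only numpy, scipy, OpenCV 4.12 (cv2) and the standard library are available. Lean on these libraries where they do the work, as an engineer would, in place of code of your own. Each camera call takes 0.05 s, during which the arm holds its last target.

### The job

Change over the curing turntable: take the cured blue boards off it and lay each one flat and face up on the floor of the grey tray, and press every green board, face up, fully down into a nest of its own on the turntable so that it sits level. Turn the turntable by its rim until the white mark faces the red pointer and, only when all that is done, pull the red start knob fully up and let it spring back. Leave the other things on the bench where they are.

Things in the scene. Friction and masses are not known exactly. Their poses are not given: they have to be found in the camera images.
- unit: curing unit, fixed: a low grey housing 45 mm high carrying the turntable (dial). Origin: on the dial's vertical axis at table level; x runs from the red pointer across the dial to the lamp bar, z up. Housing x -150 to 210, y -220 to 145 mm. Lamp bar: x 180 to 200, y -150 to 150, top 105 mm above the table.
- dial_axis (a point): centre of the dial at rim-top height, 85 mm above the table; axes as unit. The dial is a 256 mm wheel turning either way without end; it needs about 0.15 N m (1.5 N at the rim) and stays where left. Its floor is 57 mm above the table; its hub is 30 mm across, top 69 mm.
- mark (a point): the white engraved home mark, a 10 mm wide line across the top of the rim and down both its faces; the point is 123 mm from the dial axis and turns with the dial
- pointer (a point): tip of the fixed red pointer on the robot's side of the dial, 131.5 mm from the dial axis, 85 mm above the table; its bracket, 20 mm wide, reaches out to 152 mm from the axis and no higher. Axes as unit, so x points at the dial axis. The mark faces it when it lies on the line from axis to pointer.
- dial (a joint): angle, rad, by which the dial has been turned since the start of the run (0 at the start, wherever the mark then is), growing counter-clockwise seen from above
- rim: the dial's black knurled rim wall, radius 118 to 128 mm, 28 mm high above the dial floor, top 85 mm above the table; origin on the dial axis, turns with the dial. Can be pinched from above, one finger inside, one outside, in the three gaps between nests: at the mark and 120 degrees either side of it, up to 30 degrees off those.
- nest0: one of three nests on the dial, for one board each: grey pad, top 65 mm above the table (8 mm over the dial floor), white stops 6 mm higher than the pad round an 86 x 56 mm opening; no stops along the middle 56 mm of the long sides, where fingers may reach down. Origin: centre of the pad's top, where a seated board's origin lies, 68 mm from the axis; x (long side) points away from the axis, z up
- nest1: one of three nests on the dial, for one board each: grey pad, top 65 mm above the table (8 mm over the dial floor), white stops 6 mm higher than the pad round an 86 x 56 mm opening; no stops along the middle 56 mm of the long sides, where fingers may reach down. Origin: centre of the pad's top, where a seated board's origin lies, 68 mm from the axis; x (long side) points away from the axis, z up
- nest2: one of three nests on the dial, for one board each: grey pad, top 65 mm above the table (8 mm over the dial floor), white stops 6 mm higher than the pad round an 86 x 56 mm opening; no stops along the middle 56 mm of the long sides, where fingers may reach down. Origin: centre of the pad's top, where a seated board's origin lies, 68 mm from the axis; x (long side) points away from the axis, z up
- green0: a green board waiting to be cured (80 x 50 mm, 8 mm thick, black underside, green top, two yellow keycaps and a white one up to 6 mm above the top; 70 g, may vary). Origin: centre of the underside; x along the 80 mm side, z up (face up). Starts face up on a thin black mat (3 mm, fixed, 320 x 150 mm); two or three are present.
- green1: a green board waiting to be cured (80 x 50 mm, 8 mm thick, black underside, green top, two yellow keycaps and a white one up to 6 mm above the top; 70 g, may vary). Origin: centre of the underside; x along the 80 mm side, z up (face up). Starts face up on a thin black mat (3 mm, fixed, 320 x 150 mm); two or three are present.
- green2: a green board waiting to be cured (80 x 50 mm, 8 mm thick, black underside, green top, two yellow keycaps and a white one up to 6 mm above the top; 70 g, may vary). Origin: centre of the underside; x along the 80 mm side, z up (face up). Starts face up on a thin black mat (3 mm, fixed, 320 x 150 mm); two or three are present.
- blue0: a blue board, already cured (80 x 50 mm, 8 mm thick, blue top, two white keycaps and a red one up to 6 mm above the top; 70 g, may vary). Origin: centre of the underside; x along the 80 mm side, z up (face up). Starts in a nest of the dial; one or two are present.
- blue1: a blue board, already cured (80 x 50 mm, 8 mm thick, blue top, two white keycaps and a red one up to 6 mm above the top; 70 g, may vary). Origin: centre of the underside; x along the 80 mm side, z up (face up). Starts in a nest of the dial; one or two are present.
- blue2: a blue board, already cured (80 x 50 mm, 8 mm thick, blue top, two white keycaps and a red one up to 6 mm above the top; 70 g, may vary). Origin: centre of the underside; x along the 80 mm side, z up (face up). Starts in a nest of the dial; one or two are present.
- tray: grey plastic tray fixed to the table, outside 260 x 145 mm, wall 4 mm, rim 16 mm above the table; origin at the centre of its underside, inner floor 4 mm above that; x along the 260 mm side. Two boards fit side by side, each lying across it (board x along the tray's y), 55 mm either side of the middle.
- knob_grip (a point): middle of the head of the red start knob on the housing, 9 mm below its top; 76.5 mm above the table when in. Head 36 mm across, 18 mm tall, on an 18 mm stem over a 48 mm aluminium collar whose top is 51 mm above the table; knob axis vertical
- start_knob (a joint): how far the start knob is pulled out (straight up), m: 0 in, 0.014 fully out; a spring pulls it back (2.4 N at 0, 6.6 N fully out)
- driver_a: red screwdriver, 170 mm, lying on the table; leave alone
- driver_b: red screwdriver, 190 mm, lying on the table; leave alone
- pliers: pliers with red handles, 165 mm, lying on the table; leave alone
- glue_gun: yellow glue gun lying on its side, 165 mm; leave alone
- keycap_box: clear two-part box of keycaps, 150 x 110 x 50 mm; leave alone
- tape_roll: cardboard tape roll, 84 mm across, 24 mm high; leave alone

How it is judged:
On the way, in this order (a step that is already met when the one before it is completed fails the run):
1. the dial is turned with the fingers on its rim (contact force between the fingers and rim above 0.5 N and (velocity of joint dial above 0.04 rad/s or velocity of joint dial below -0.04 rad/s)), for 0.1 s.
2. blue boards flat in the tray, green boards seated in nests, mark at the pointer, fingers off the dial (angle between each of green0, green1, green2's own z axis and vertical below 0.05 rad and ((horizontal distance between green0 and nest0 below 0.009 m and z of green0 in the frame of nest0 between -0.004 and 0.003 m) or (horizontal distance between green0 and nest1 below 0.009 m and z of green0 in the frame of nest1 between -0.004 and 0.003 m) or (horizontal distance between green0 and nest2 below 0.009 m and z of green0 in the frame of nest2 between -0.004 and 0.003 m)) and ((horizontal distance between green1 and nest0 below 0.009 m and z of green1 in the frame of nest0 between -0.004 and 0.003 m) or (horizontal distance between green1 and nest1 below 0.009 m and z of green1 in the frame of nest1 between -0.004 and 0.003 m) or (horizontal distance between green1 and nest2 below 0.009 m and z of green1 in the frame of nest2 between -0.004 and 0.003 m)) and ((horizontal distance between green2 and nest0 below 0.009 m and z of green2 in the frame of nest0 between -0.004 and 0.003 m) or (horizontal distance between green2 and nest1 below 0.009 m and z of green2 in the frame of nest1 between -0.004 and 0.003 m) or (horizontal distance between green2 and nest2 below 0.009 m and z of green2 in the frame of nest2 between -0.004 and 0.003 m)) and angle between each of blue0, blue1, blue2's own z axis and vertical below 0.08 rad and x of blue0 in the frame of tray between -0.115 and 0.115 m and y of blue0 in the frame of tray between -0.06 and 0.06 m and z of each of blue0, blue1, blue2 in the frame of tray below 0.009 m and x of blue1 in the frame of tray between -0.115 and 0.115 m and y of blue1 in the frame of tray between -0.06 and 0.06 m and x of blue2 in the frame of tray between -0.115 and 0.115 m and y of blue2 in the frame of tray between -0.06 and 0.06 m and y of mark in the frame of pointer between -0.007 and 0.007 m and x of mark in the frame of pointer below 0.03 m and contact force between the fingers and rim below 0.1 N), for 0.3 s.
3. start knob pulled out, with everything still in place (angle between each of green0, green1, green2's own z axis and vertical below 0.05 rad and ((horizontal distance between green0 and nest0 below 0.009 m and z of green0 in the frame of nest0 between -0.004 and 0.003 m) or (horizontal distance between green0 and nest1 below 0.009 m and z of green0 in the frame of nest1 between -0.004 and 0.003 m) or (horizontal distance between green0 and nest2 below 0.009 m and z of green0 in the frame of nest2 between -0.004 and 0.003 m)) and ((horizontal distance between green1 and nest0 below 0.009 m and z of green1 in the frame of nest0 between -0.004 and 0.003 m) or (horizontal distance between green1 and nest1 below 0.009 m and z of green1 in the frame of nest1 between -0.004 and 0.003 m) or (horizontal distance between green1 and nest2 below 0.009 m and z of green1 in the frame of nest2 between -0.004 and 0.003 m)) and ((horizontal distance between green2 and nest0 below 0.009 m and z of green2 in the frame of nest0 between -0.004 and 0.003 m) or (horizontal distance between green2 and nest1 below 0.009 m and z of green2 in the frame of nest1 between -0.004 and 0.003 m) or (horizontal distance between green2 and nest2 below 0.009 m and z of green2 in the frame of nest2 between -0.004 and 0.003 m)) and angle between each of blue0, blue1, blue2's own z axis and vertical below 0.08 rad and x of blue0 in the frame of tray between -0.115 and 0.115 m and y of blue0 in the frame of tray between -0.06 and 0.06 m and z of each of blue0, blue1, blue2 in the frame of tray below 0.009 m and x of blue1 in the frame of tray between -0.115 and 0.115 m and y of blue1 in the frame of tray between -0.06 and 0.06 m and x of blue2 in the frame of tray between -0.115 and 0.115 m and y of blue2 in the frame of tray between -0.06 and 0.06 m and y of mark in the frame of pointer between -0.007 and 0.007 m and x of mark in the frame of pointer below 0.03 m and value of joint start_knob above 0.0105 m), for 0.1 s.
4. start knob back in (value of joint start_knob below 0.002 m), for 0.2 s.
At the end, for the whole second after the job is handed in: Blue boards face up, flat (0.08 rad) on the tray floor; green boards face up, level (0.05 rad), within 9 mm sideways and 3 mm in height of a nest's centre; mark within 7 mm sideways of the pointer's line; knob pulled 10.5 mm or more after all that, and back in (under 2 mm); boards at rest (angle between each of green0, green1, green2's own z axis and vertical below 0.05 rad and ((horizontal distance between green0 and nest0 below 0.009 m and z of green0 in the frame of nest0 between -0.004 and 0.003 m) or (horizontal distance between green0 and nest1 below 0.009 m and z of green0 in the frame of nest1 between -0.004 and 0.003 m) or (horizontal distance between green0 and nest2 below 0.009 m and z of green0 in the frame of nest2 between -0.004 and 0.003 m)) and ((horizontal distance between green1 and nest0 below 0.009 m and z of green1 in the frame of nest0 between -0.004 and 0.003 m) or (horizontal distance between green1 and nest1 below 0.009 m and z of green1 in the frame of nest1 between -0.004 and 0.003 m) or (horizontal distance between green1 and nest2 below 0.009 m and z of green1 in the frame of nest2 between -0.004 and 0.003 m)) and ((horizontal distance between green2 and nest0 below 0.009 m and z of green2 in the frame of nest0 between -0.004 and 0.003 m) or (horizontal distance between green2 and nest1 below 0.009 m and z of green2 in the frame of nest1 between -0.004 and 0.003 m) or (horizontal distance between green2 and nest2 below 0.009 m and z of green2 in the frame of nest2 between -0.004 and 0.003 m)) and angle between each of blue0, blue1, blue2's own z axis and vertical below 0.08 rad and x of blue0 in the frame of tray between -0.115 and 0.115 m and y of blue0 in the frame of tray between -0.06 and 0.06 m and z of each of blue0, blue1, blue2 in the frame of tray below 0.009 m and x of blue1 in the frame of tray between -0.115 and 0.115 m and y of blue1 in the frame of tray between -0.06 and 0.06 m and x of blue2 in the frame of tray between -0.115 and 0.115 m and y of blue2 in the frame of tray between -0.06 and 0.06 m and y of mark in the frame of pointer between -0.007 and 0.007 m and x of mark in the frame of pointer below 0.03 m and value of joint start_knob below 0.002 m and linear speed of each of green0, green1, green2, blue0, blue1, blue2 below 0.02 m/s); the robot touches nothing.
It fails at once if a tool, the keycap box or the tape roll was moved by more than 30 mm (distance of any of driver_a, driver_b, pliers, glue_gun, keycap_box, tape_roll from where it was at the start of the episode above 0.03 m).
It fails at once if start knob pulled out while the mark is clearly away from the pointer (value of joint start_knob above 0.0105 m and (y of mark in the frame of pointer above 0.02 m or y of mark in the frame of pointer below -0.02 m or x of mark in the frame of pointer above 0.06 m)).
Of green0, green1, green2 only 2 to 3 are there at a start; the rules pass over those that are not, and their reading is None.
Of blue0, blue1, blue2 only 1 to 2 are there at a start; the rules pass over those that are not, and their reading is None.
At some moment in a run one of green0, green1, green2, blue0, blue1, blue2 may be knocked a few centimetres aside while the robot is not near it.
It also fails if it takes over 210 s, if anything falls off the work surface, if the arm or the gripper's body presses on something with over 40 N, if the wrist force passes 120 N, or if a joint passes its speed limit or range.

## Working session

There is one attempt and no reset: what is moved stays moved. The work goes in short steps, Python scripts to look and compute and a shell command to move; the robot and the scene stay as the last step left them, time stands still between calls to the robot, and variables do not carry over. Pictures are saved under pics/ and viewed, and the job is handed in when it is done.

```bash
ls; mkdir -p pics; cat > h.py <<'E'
import numpy as np, cv2
from workcell import env
def cam(n):
    i=env.camera_info(n); f=200/np.tan(np.radians(i['vertical_fov'])/2)
    K=np.array([[f,0,i['cx']],[0,f,i['cy']],[0,0,1.]])
    R,_=cv2.Rodrigues(np.array(i['rvec'],float)); return K,np.array(i['dist'],float),R,np.array(i['tvec'],float).reshape(3)
def atz(n,px,z):
    K,D,R,t=cam(n); p=cv2.undistortPoints(np.array(px,float).reshape(-1,1,2),K,D).reshape(-1,2)
    d=np.c_[p,np.ones(len(p))]@R; o=-R.T@t
    return o+d*((z-o[2])/d[:,2])[:,None]
def cloud(n,depth):
    K,D,R,t=cam(n); h,w=depth.shape
    g=np.stack(np.meshgrid(np.arange(w),np.arange(h)),-1).reshape(-1,1,2).astype(float)
    p=cv2.undistortPoints(g,K,D).reshape(-1,2); P=np.c_[p,np.ones(len(p))]*depth.reshape(-1,1)
    return ((P-t)@R).reshape(h,w,3)
def proj(n,P):
    K,D,R,t=cam(n); return cv2.projectPoints(np.array(P,float).reshape(-1,1,3),cv2.Rodrigues(R)[0],t,K,D)[0].reshape(-1,2)
def shot(n,f):
    p,d=env.snapshot(n); cv2.imwrite('pics/'+f,p[:,:,::-1]); np.save('pics/'+f+'.npy',d); return p,d
E
python3 - <<'E'
from h import *
print(env.sense())
for n in('scene','top'):
    shot(n,n+'0.png'); K,D,R,t=cam(n); print(n,K[0,0],-R.T@t,R[2])
for l in ['unit','mark','green0','blue0','tray','knob_grip','pointer','nest0']:
  for c in('scene','top'):
    try: print(l,c,[(round(r['p'],2),(np.array(r['box'])*[640,400,640,400]).round().tolist()) for r in env.recognise(l,c)])
    except Exception as e: print(l,e)
E
```

```text
pics
{'clock': 0.0, 'joints': array([-1.23101015e+00,  2.76597938e-01,  1.50617431e+00,  9.93919515e-06,
        1.36069570e+00, -1.20982141e-01]), 'qd': array([-1.22996799e-03, -1.26781783e-03,  1.27393029e-03,  7.16214116e-04,
       -1.16131582e-05,  2.21140862e-04]), 'tau': array([-3.26013491e-03, -4.16786528e+01, -2.45807058e+01, -6.71172111e-04,
        1.11145808e-02,  1.26332251e-07]), 'tool_pos': array([ 0.25559652, -0.5148174 ,  0.40382133]), 'orientation': array([ 9.73578553e-01,  2.28350437e-01, -9.75455947e-05, -9.32571128e-04]), 'contact_force': array([-0.57748466,  0.05872842,  0.49857124]), 'ft_torque': array([-0.00187342,  0.00997702,  0.04027645]), 'width': 0.0853694017414321}
scene 381.4130153301805 [ 1.29027625 -0.15211498  1.11410608] [-0.57870128  0.1140372  -0.8075273 ]
top 446.10631805870736 [ 0.35488083 -0.01215736  1.49743133] [ 0.1341357   0.00735077 -0.99093571]
unit scene [(0.79, [326.0, 243.0, 135.0, 116.0])]
unit top [(0.91, [334.0, 175.0, 115.0, 111.0]), (0.62, [376.0, 211.0, 12.0, 6.0])]
mark scene [(0.94, [331.0, 224.0, 84.0, 72.0])]
mark top [(0.83,
[... 209 characters left out ...]
.0, 252.0, 31.0, 15.0]), (0.7, [215.0, 215.0, 25.0, 15.0])]
blue0 scene [(0.78, [323.0, 238.0, 20.0, 20.0])]
blue0 top [(0.86, [331.0, 165.0, 25.0, 28.0]), (0.22, [332.0, 177.0, 113.0, 114.0])]
tray scene [(0.78, [214.0, 240.0, 51.0, 74.0])]
tray top [(0.92, [436.0, 199.0, 47.0, 78.0])]
knob_grip scene []
knob_grip top [(0.54, [377.0, 210.0, 9.0, 9.0])]
pointer scene [(0.71, [328.0, 242.0, 129.0, 115.0]), (0.68, [330.0, 224.0, 82.0, 72.0])]
pointer top [(0.78, [329.0, 176.0, 118.0, 109.0]), (0.38, [224.0, 250.0, 25.0, 17.0])]
nest0 scene [(0.9, [319.0, 211.0, 24.0, 23.0])]
nest0 top [(0.93, [329.0, 201.0, 23.0, 29.0]), (0.84, [299.0, 181.0, 31.0, 24.0]), (0.69, [329.0, 174.0, 114.0, 110.0])]
```

```bash
python3 - <<'E'
import cv2
a=cv2.imread('pics/top0.png'); 
cv2.imwrite('pics/topz.png',cv2.resize(a[100:300,190:470],None,fx=2.85,fy=2.85,interpolation=cv2.INTER_CUBIC))
E
```

```text
(no output)
```

View pics/top0.png

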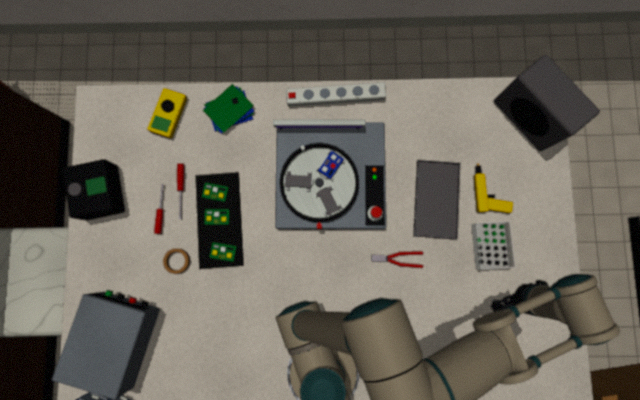

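View pics/scene0.png

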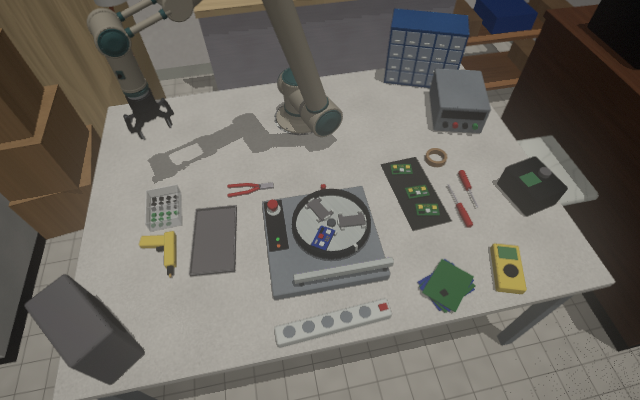

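```bash
sleep 1
```

```text
(no output)
```

View pics/topz.png

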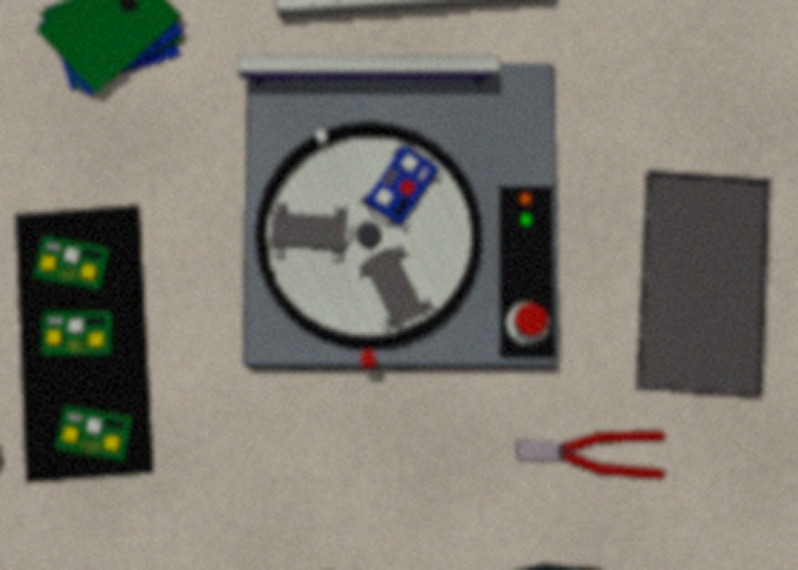

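```bash
cat > meas.py <<'E'
from h import *
def boards(p,d,col,n='top',z=None):
    hsv=cv2.cvtColor(p,cv2.COLOR_RGB2HSV)
    lo,hi={'g':((45,110,35),(80,255,255)),'b':((105,110,40),(130,255,255))}[col]
    m=cv2.inRange(hsv,lo,hi); m=cv2.morphologyEx(m,cv2.MORPH_CLOSE,np.ones((7,7),np.uint8))
    out=[]
    N,l,s,c=cv2.connectedComponentsWithStats(m)
    for i in range(1,N):
        if s[i,4]<60: continue
        cs,_=cv2.findContours((l==i).astype(np.uint8),0,1)
        pts=cs[0].reshape(-1,2).astype(float)
        Zc=np.median(cloud(n,d)[l==i][:,2]) if z is None else z
        ys,xs=np.nonzero(l==i)
        P=atz(n,np.c_[xs,ys],Zc)[:,:2]; c0=P.mean(0)
        H=atz(n,pts,Zc)[:,:2].astype(np.float32)
        r=cv2.minAreaRect(H*1000)
        ev,V=np.linalg.eigh(np.cov((P-c0).T)); v=V[:,1]
        out.append((s[i,4],c[i].round(1),c0.round(4),np.round(Zc,4),np.degrees(np.arctan2(v[1],v[0])).round(1),(np.array(r[0])/1000).round(4),np.round(r[1],1),round(r[2],1)))
    return out
E
python3 - <<'E'
from meas import *
for n in('top','scene'):
    p=cv2.imread(f'pics/{n}0.png')[:,:,::-1].copy(); d=np.load(f'pics/{n}0.png.npy')
    for c in 'gb':
        for b in boards(p,d,c,n): print(n,c,*b)
    X=cloud(n,d)
    # table plane
    hsv=cv2.cvtColor(p,cv2.COLOR_RGB2HSV)
    reg=(X[...,0]>.2)&(X[...,0]<.8)&(np.abs(X[...,1])<.4)&(d>0)
    print('z pcts',np.percentile(X[reg][:,2],[5,25,50,75,95]))
    # rim: black, z ~ .085
    rim=reg&(hsv[...,2]<60)&(X[...,2]>.07)&(X[...,2]<.1)
    ys,xs=np.nonzero(rim); print(len(ys))
    P=X[rim]; A=np.c_[2*P[:,:2],np.ones(len(P))]
    for k in range(6):
        s=np.linalg.lstsq(A,(P[:,:2]**2).sum(1),rcond=None)[0]; r=np.sqrt(s[2]+s[:2]@s[:2]); e=np.abs(np.hypot(*(P[:,:2]-s[:2]).T)-r); k_=e<.015; P=P[k_];A=A[k_]
    print('rim',s[:2],r,len(P),e.mean(),np.median(P[:,2]))
E
```

```text
top g 1251 [228.  107.6] [0.883  0.3108] 0.0231 123.5 [0.8795 0.3086] [125.  144.3] 36.7
top g 175 [160.6 123.3] [0.8274 0.5364] 0.0354 72.2 [0.8274 0.5363] [53.3 38.1] 70.3
top g 337 [ 95.5 185.6] [0.6056 0.7119] 0.1011 100.9 [0.6059 0.712 ] [55.  63.3] 10.7
top g 398 [214.4 191.5] [0.594  0.3566] 0.0111 77.4 [0.594  0.3566] [84.2 54.8] 78.3
top g 408 [216.4 216.5] [0.5093 0.3486] 0.0111 89.1 [0.5092 0.3485] [84.9 50.5] 88.9
top g 339 [493.6 233.3] [ 0.4372 -0.5737] 0.0056 101.8 [ 0.4367 -0.5656] [82.1 56.4] 89.0
top g 422 [222.4 251.4] [0.3926 0.3272] 0.0109 79.2 [0.3927 0.3274] [85. 55.] 79.6
top b 113 [246.4 116.5] [0.8542 0.2498] 0.0114 128.5 [0.8484 0.2508] [28.5 73.6] 43.4
top b 93 [320.3 126.9] [ 0.7906 -0.005 ] 0.0813 89.0 [ 7.92e-01 -6.00e-04] [268.6   3.4] 88.9
top b 339 [330.7 164.6] [ 0.6659 -0.0368] 0.0735 145.6 [ 0.6664 -0.0363] [48.2 79.9] 55.8
z pcts [-4.52662438e-03 -4.67193402e-04  3.99116571e-03  5.45745076e-02
  7.82988150e-01]
799
rim [0.61074498 0.00277551] 0.12306956048121784 437 0.0022103076492499462 0.08441290204424311
scene b 1676 [505.3  14.8] [-0.808   1.4474] -0.1112 134.1 [-0.7966  1.4626] [393.6 409.9] 80.9
scene b 1655 [430.4  22.6] [-0.1425  0.594 ] 0.2785 67.0 [-0.1219  0.5832] [314.3 234.7] 67.3
scene b 330 [322.5 237.5] [ 0.6702 -0.0376] 0.0727 145.1 [ 0.6692 -0.0372] [49.  78.9] 54.9
scene b 64 [423.4 282.1] [0.8576 0.2451] 0.0088 132.1 [0.8543 0.2443] [20.6 50.5] 44.3
z pcts [-0.00478075 -0.00159217  0.0021857   0.05459659  0.52837736]
590
rim [0.61741549 0.00085501] 0.12143562916690454 580 0.002472640320133405 0.08131436266280925
```

```bash
python3 - <<'E'
from meas import *
cs={}
for n in('top','scene'):
    p=cv2.imread(f'pics/{n}0.png')[:,:,::-1].copy(); d=np.load(f'pics/{n}0.png.npy')
    X=cloud(n,d); hsv=cv2.cvtColor(p,cv2.COLOR_RGB2HSV)
    reg=(X[...,0]>.3)&(X[...,0]<.85)&(np.abs(X[...,1])<.5)&(d>0)
    c={'top':(.6107,.0028),'scene':(.6174,.0009)}[n]
    red=reg&((hsv[...,0]<8)|(hsv[...,0]>172))&(hsv[...,1]>130)&(hsv[...,2]>70)
    N,l,s,ce=cv2.connectedComponentsWithStats(red.astype(np.uint8))
    for i in range(1,N):
        if s[i,4]>4:
            q=X[l==i]; print(n,'red',s[i,4],ce[i].round(1),np.median(q,0).round(4),q.mean(0).round(4), 'atz.085',atz(n,ce[i],.085)[0][:2].round(4))
    r=np.hypot(X[...,0]-c[0],X[...,1]-c[1])
    mk=reg&(r>.108)&(r<.138)&(hsv[...,2]>130)&(hsv[...,1]<60)&(X[...,2]>.07)
    ys,xs=np.nonzero(mk); print('mark',[(x,y,p[y,x].tolist()) for x,y in zip(xs,ys)]); 
    if len(xs):
        w=np.array([p[y,x].sum() for x,y in zip(xs,ys)],float); m=atz(n,[[np.average(xs,weights=w),np.average(ys,weights=w)]],.085)[0]; print(m, np.degrees(np.arctan2(m[1]-c[1],m[0]-c[0])))
    # greens scene
    m=cv2.inRange(hsv,(35,70,20),(85,255,255)); m&=(reg&(X[...,1]>.2)&(X[...,0]<.7)).astype(np.uint8)*255
    m=cv2.morphologyEx(m,cv2.MORPH_CLOSE,np.ones((5,5),np.uint8))
    N,l,s,ce=cv2.connectedComponentsWithStats(m)
    for i in range(1,N):
        if s[i,4]>40:
            ys,xs=np.nonzero(l==i); P=atz(n,np.c_[xs,ys],.011)[:,:2]; 
            rr=cv2.minAreaRect((P*1000).astype(np.float32)); print(n,'green',s[i,4],P.mean(0).round(4),np.array(rr[0]).round(1),np.round(rr[1],1),rr[2])
    # tray via gray at y<-.25
    b=np.array([437,199]) if n=='top' else np.array([214,240])
    col=p[b[1]-5:b[1]+5,b[0]-5:b[0]+5].reshape(-1,3).mean(0); 
    t=(np.abs(p.astype(int)-col).max(-1)<30)&reg&(X[...,1]<-.2)&(X[...,1]>-.45)
    N,l,s,ce=cv2.connectedComponentsWithStats(t.astype(np.uint8)); i=1+np.argmax(s[1:,4])
    ys,xs=np.nonzero(l==i); P=atz(n,np.c_[xs,ys],.008)[:,:2]; rr=cv2.minAreaRect((P*1000).astype(np.float32)); print('tray',n,rr,P.mean(0))
E
```

```text
top red 181 [179.9 176.8] [0.6442 0.4697 0.0231] [0.6444 0.4704 0.023 ] atz.085 [0.6321 0.4501]
top red 12 [332.5 165.5] [ 0.6615 -0.0423  0.0784] [ 0.6616 -0.0423  0.0782] atz.085 [ 0.6601 -0.0422]
top red 105 [376.  211.6] [ 0.5074 -0.1776  0.0846] [ 0.508  -0.1777  0.0839] atz.085 [ 0.5079 -0.1775]
top red 31 [318.9 225.3] [0.4683 0.0046 0.0833] [0.4679 0.005  0.0816] atz.085 [0.4676 0.005 ]
top red 210 [404.  258.7] [ 0.3613 -0.2714  0.0125] [ 0.3581 -0.2724  0.0125] atz.085 [ 0.358  -0.2597]
mark [(np.int64(301), np.int64(146), [144, 146, 141]), (np.int64(302), np.int64(146), [154, 157, 150]), (np.int64(303), np.int64(146), [139, 141, 136]), (np.int64(301), np.int64(147), [146, 147, 138]), (np.int64(302), np.int64(147), [163, 167, 156]), (np.int64(303), np.int64(147), [151, 154, 144]), (np.int64(302), np.int64(148), [148, 150, 143]), (np.int64(303), np.int64(148), [143, 143, 136]), (np.int64(329), np.int64(150), [137, 137, 130]), (np.int64(345), np.int64(160), [136, 137, 131]), (np.int64(286), np.int64(188), [131, 132, 124])]
[0.70760226 0.04031808 0.085     ] 21.165131619479343
[... 1498 characters left out ...]
), np.int64(245), [165, 166, 159]), (np.int64(355), np.int64(245), [171, 172, 166]), (np.int64(356), np.int64(245), [167, 167, 161]), (np.int64(357), np.int64(245), [139, 140, 134]), (np.int64(355), np.int64(246), [163, 164, 157]), (np.int64(356), np.int64(246), [141, 142, 136])]
[0.66135395 0.05149513 0.085     ] 49.017890281688516
scene green 199 [0.3949 0.3269] [394.2 326.7] [77.5 46. ] 77.91990661621094
scene green 223 [0.512  0.3481] [512.  348.4] [78.1 48.8] 89.64784240722656
scene green 217 [0.5955 0.356 ] [595.9 355.9] [78.2 43.6] 77.9000015258789
tray scene ((558.5730590820312, -388.2713317871094), (142.8139190673828, 272.30609130859375), 86.01995086669922) [ 0.56217775 -0.38326162]
```

```bash
cat > to.py <<'E'
import sys; from h import *
s=env.sense(); from scipy.spatial.transform import Rotation as Ro
R=Ro.from_quat(s['orientation']).as_matrix(); p=np.array(s['tool_pos'])
print('t',round(s['clock'],2),'pos',p.round(4),'yaw',np.degrees(np.arctan2(R[1,0],R[0,0])).round(1),'tilt',np.degrees(np.arccos(-R[2,2])).round(2),'w',round(s['width'],4),'F',s['contact_force'].round(1),'q',s['joints'].round(2))
if len(sys.argv)>1:
    x,y,z,yw=map(float,sys.argv[1:5]); d=R.T@(np.array([x,y,z])-p)
    y0=np.arctan2(R[1,0],R[0,0]); t=-(np.radians(yw)-y0); t=(t+np.pi)%(2*np.pi)-np.pi
    print('shift',d.round(4),'turn',t.round(3),'or',((t+2*np.pi)%(2*np.pi)-np.pi).round(3))
E
python3 to.py .602 -.1205 .30 -5; python3 - <<'E'
from h import *
m=atz('top',[[302.2,147.0]],.085)[0]; c=atz('top',[[318.9,225.3]],.083)[0]
print(m, np.degrees(np.arctan2(m[1]-.0028,m[0]-.6107)))
E
```

```text
t 0.9 pos [ 0.2557 -0.5151  0.4047] yaw 26.4 tilt 0.01 w 0.0854 F [-0.5 -0.   0.6] q [-1.23  0.28  1.5  -0.    1.36 -0.12]
shift [ 0.4856 -0.1994  0.1047] turn 0.548 or -2.594
[0.72327104 0.05492387 0.085     ] 24.84559359131652
```

```bash
python3 -m crank '[[[0.1,-0.04,0,0.1,-1],[0.2,-0.08,0,0.2,-1],[0.3,-0.12,0,0.3,-1],[0.4,-0.16,0,0.4,-1],[0.486,-0.199,0,0.548,-1],[0.486,-0.199,0.05,0.548,-1],[0.486,-0.199,0.105,0.548,-1],[0.486,-0.199,0.105,0.548,-1],[0.486,-0.199,0.105,0.548,-1],[0.486,-0.199,0.105,0.548,-1],[0.486,-0.199,0.105,0.548,-1]]]'; python3 to.py .602 -.1205 .237 -5; python3 - <<'E'
from h import *
p,d=shot('top','t1.png'); cv2.imwrite('pics/t1z.png',cv2.resize(p[100:300,190:470,::-1],None,fx=2.85,fy=2.85,interpolation=cv2.INTER_CUBIC))
p,d=shot('scene','s1.png'); cv2.imwrite('pics/s1z.png',cv2.resize(p[140:320,180:460,::-1],None,fx=2.85,fy=2.85,interpolation=cv2.INTER_CUBIC))
E
```

```text
clock: 2.28
tool_pos: [0.6025, -0.1209, 0.2998]
orientation: [0.999, -0.043, -0.0, 0.0]
contact_force: [0.0, -0.6, 0.8]
width: 0.0854
t 2.27 pos [ 0.6025 -0.1209  0.2998] yaw -5.0 tilt 0.05 w 0.0854 F [ 0.  -0.6  0.8] q [-0.31  0.41  1.58 -0.    1.16  1.35]
shift [-0.0005 -0.0004  0.0628] turn 0.001 or -3.141
```

View pics/s1z.png

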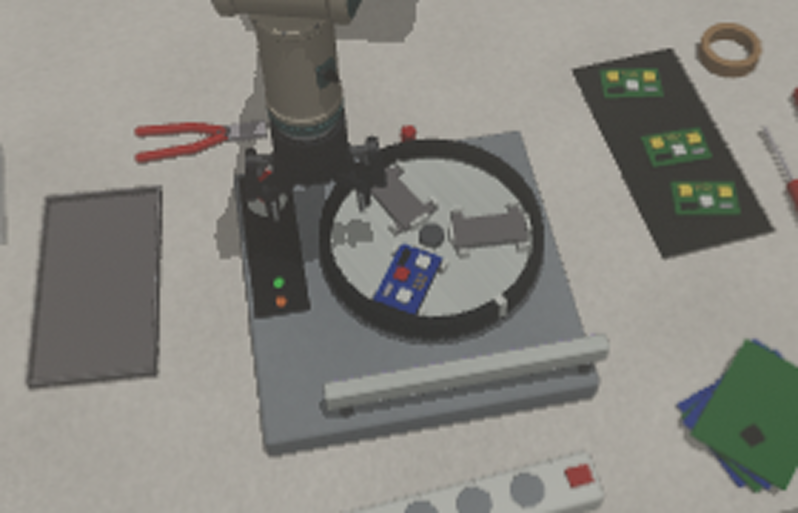

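View pics/t1z.png

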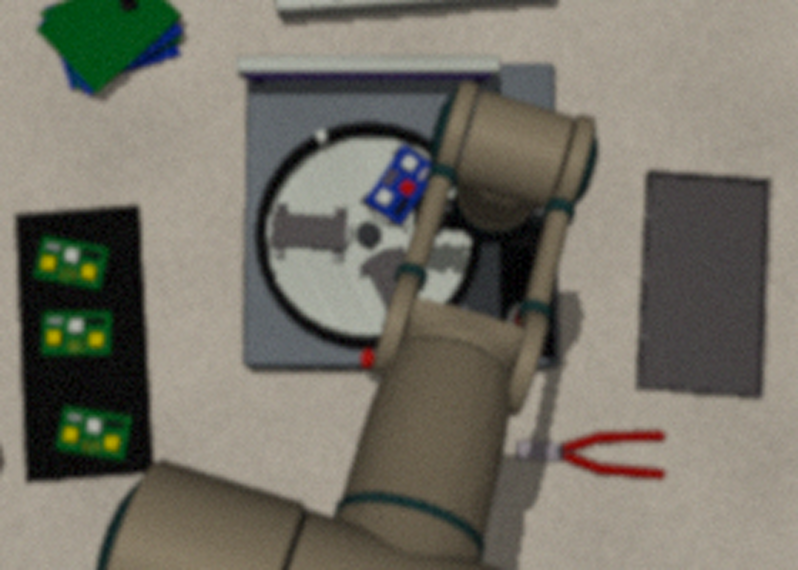

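```bash
python3 -m crank '[[[0,0,0.03,0,-1],[0,0,0.063,0,-1],[0,0,0.063,0,0.2],[0,0,0.063,0,0.5],[0,0,0.063,0,1],[0,0,0.063,0,1],[0,0,0.063,0,1],[0,0,0.063,0,1]]]' 25; python3 to.py
```

```text
clock: 3.38
tool_pos: [0.6029, -0.1199, 0.238]
orientation: [0.999, -0.044, 0.001, -0.001]
contact_force: [-0.4, 3.6, 5.0]
width: 0.0072
t 3.38 pos [ 0.6029 -0.1199  0.238 ] yaw -5.0 tilt 0.13 w 0.0072 F [-0.4  3.6  5. ] q [-0.31  0.46  1.65  0.    1.02  1.35]
```

```bash
python3 -m crank '[[[0.017,-0.001,0,-0.14,1],[0.034,-0.005,0,-0.279,1],[0.05,-0.011,0,-0.419,1],[0.065,-0.0185,0,-0.559,1],[0.0784,-0.0285,0,-0.698,1],[0.0784,-0.0285,0,-0.698,1]]]'; python3 to.py
```

```text
clock: 4.12
tool_pos: [0.6835, -0.097, 0.238]
orientation: [0.953, 0.302, 0.0, -0.001]
contact_force: [-3.0, 4.8, 6.8]
width: 0.0071
t 4.12 pos [ 0.6835 -0.097   0.238 ] yaw 35.1 tilt 0.14 w 0.0071 F [-3.   4.8  6.8] q [-0.24  0.56  1.47  0.    1.11  0.71]
```

```bash
python3 -m crank '[[[0.017,-0.002,0,-0.14,1],[0.0335,-0.0055,0,-0.279,1],[0.0495,-0.0115,0,-0.419,1],[0.064,-0.0194,0,-0.559,1],[0.078,-0.0293,0,-0.698,1],[0.09,-0.041,0,-0.838,1],[0.1005,-0.0544,0,-0.977,1],[0.109,-0.069,0,-1.117,1],[0.115,-0.0846,0,-1.257,1],[0.119,-0.101,0,-1.396,1],[0.119,-0.101,0,-1.396,1]]]'; python3 to.py
```

```text
clock: 5.5
tool_pos: [0.7218, 0.054, 0.238]
orientation: [0.537, 0.844, 0.001, -0.001]
contact_force: [-3.4, 2.7, 4.9]
width: 0.0073
t 5.5 pos [0.7218 0.054  0.238 ] yaw 115.1 tilt 0.11 w 0.0073 F [-3.4  2.7  4.9] q [-0.02  0.61  1.38  0.    1.16 -0.46]
```

```bash
python3 -m crank '[[[0.018,-0.0013,0,-0.149,1],[0.0356,-0.0053,0,-0.298,1],[0.0524,-0.012,0,-0.447,1],[0.068,-0.021,0,-0.597,1],[0.068,-0.021,0,-0.597,1],[0.068,-0.021,0,-0.597,-1],[0.068,-0.021,0,-0.597,-1],[0.068,-0.021,0,-0.597,-1],[0.068,-0.021,-0.06,-0.597,-1],[0.068,-0.021,-0.12,-0.597,-1],[0.068,-0.021,-0.16,-0.597,-1]]]'; python3 to.py; python3 - <<'E'
from h import *
p,d=shot('top','t2.png'); cv2.imwrite('pics/t2z.png',cv2.resize(p[100:300,190:470,::-1],None,fx=2.85,fy=2.85,interpolation=cv2.INTER_CUBIC))
p,d=shot('scene','s2.png'); cv2.imwrite('pics/s2z.png',cv2.resize(p[140:320,180:460,::-1],None,fx=2.85,fy=2.85,interpolation=cv2.INTER_CUBIC))
E
```

```text
clock: 6.88
tool_pos: [0.6753, 0.1043, 0.3999]
orientation: [0.266, 0.964, 0.0, 0.002]
contact_force: [1.0, 0.2, -0.3]
width: 0.0855
t 6.88 pos [0.6753 0.1043 0.3999] yaw 149.2 tilt 0.22 w 0.0855 F [ 1.   0.2 -0.3] q [ 0.05  0.44  1.26 -0.    1.44 -0.98]
```

View pics/s2z.png

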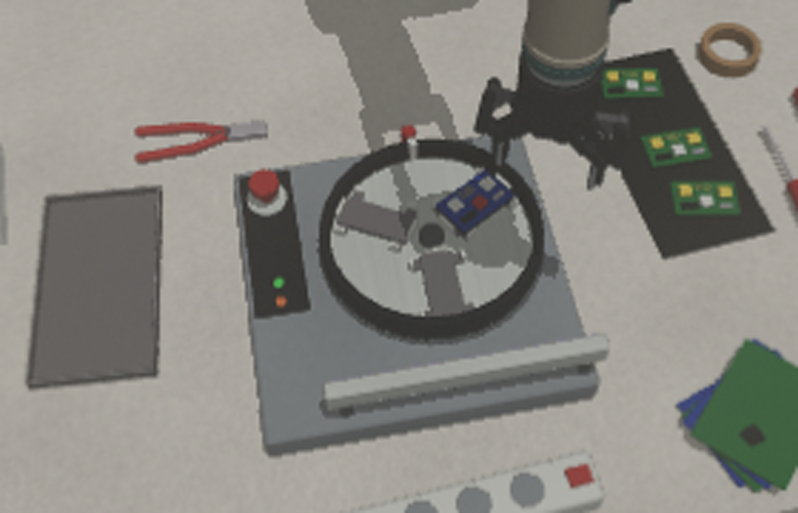

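View pics/t2z.png

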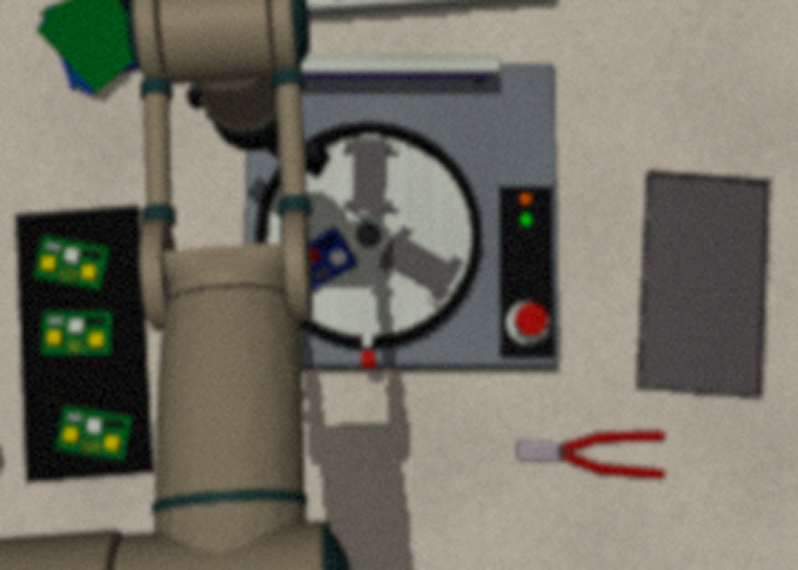

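```bash
python3 - <<'E'
from meas import *
P=np.array([[.6029,-.1199],[.6835,-.097],[.7218,.054]]); A=np.c_[2*P,np.ones(3)]; s=np.linalg.solve(A,(P**2).sum(1)); c=s[:2]; print('c',c,np.sqrt(s[2]+c@c))
# fix r=.1222 lsq w/ given radius
from scipy.optimize import least_squares
print(least_squares(lambda v:np.hypot(*(P-v).T)-.1225,[.613,.002]).x)
p=cv2.imread('pics/scene2.png') if 0 else cv2.imread('pics/s2.png'); p=p[:,:,::-1].copy(); d=np.load('pics/s2.png.npy')
for b in boards(p,d,'b','scene',.073): print(*b)
p=cv2.imread('pics/t2.png')[:,:,::-1].copy()
X=atz('top',[[190+368/2.85,100+341/2.85],[190+368/2.85,100+357/2.85]],.085); print(X)
E
python3 to.py .58 .0625 .40 119
```

```text
c [0.61196032 0.00150275] 0.12174036353001952
[0.61104419 0.0020653 ]
1677 [505.2  14.8] [-0.4927  1.2069] 0.073 134.1 [-0.4829  1.2199] [334.4 348.3] 80.9
1649 [430.3  22.6] [-0.4954  0.7776] 0.073 67.4 [-0.469  0.764] [391.7 292.6] 67.7
61 [423.4 281.9] [0.8822 0.2221] 0.073 130.1 [0.8794 0.2213] [18.8 47.4] 42.7
[[0.48551745 0.00390256 0.085     ]
 [0.46765703 0.00420004 0.085     ]]
t 6.97 pos [0.676  0.1043 0.4029] yaw 149.2 tilt 0.66 w 0.0853 F [ 1.2  0.2 -0. ] q [ 0.05  0.44  1.26 -0.    1.43 -0.98]
shift [ 0.061  -0.0852  0.0018] turn 0.526 or -2.615
```

```bash
python3 to.py .5784 .0614 .32 119; python3 to.py .5784 .0614 .231 119
```

```text
t 6.97 pos [0.676  0.1043 0.4029] yaw 149.2 tilt 0.66 w 0.0853 F [ 1.2  0.2 -0. ] q [ 0.05  0.44  1.26 -0.    1.43 -0.98]
shift [ 0.0626 -0.0874  0.0818] turn 0.526 or -2.615
t 6.97 pos [0.676  0.1043 0.4029] yaw 149.2 tilt 0.66 w 0.0853 F [ 1.2  0.2 -0. ] q [ 0.05  0.44  1.26 -0.    1.43 -0.98]
shift [ 0.0635 -0.0879  0.1708] turn 0.526 or -2.615
```

```bash
python3 -m crank '[[[0.03,-0.044,0.03,0.18,-0.6],[0.062,-0.087,0.082,0.36,-0.6],[0.062,-0.087,0.082,0.526,-0.6],[0.062,-0.087,0.082,0.526,-0.6],[0.062,-0.087,0.082,0.526,-0.6],[0.062,-0.087,0.082,0.526,-0.6]]]'; python3 to.py .5784 .0614 .231 119.1; python3 - <<'E'
from h import *
p,d=shot('scene','s3.png'); cv2.imwrite('pics/s3z.png',cv2.resize(p[160:280,270:400,::-1],None,fx=5,fy=5,interpolation=cv2.INTER_CUBIC))
E
```

```text
clock: 7.72
tool_pos: [0.5783, 0.0618, 0.3154]
orientation: [0.507, 0.862, 0.001, 0.001]
contact_force: [0.2, -0.4, -0.3]
width: 0.0681
t 7.72 pos [0.5783 0.0618 0.3154] yaw 119.1 tilt 0.14 w 0.0681 F [ 0.2 -0.4 -0.3] q [-0.01  0.35  1.63 -0.    1.16 -0.52]
shift [-0.0003 -0.0003  0.0844] turn 0.001 or -3.141
```

View pics/s3z.png

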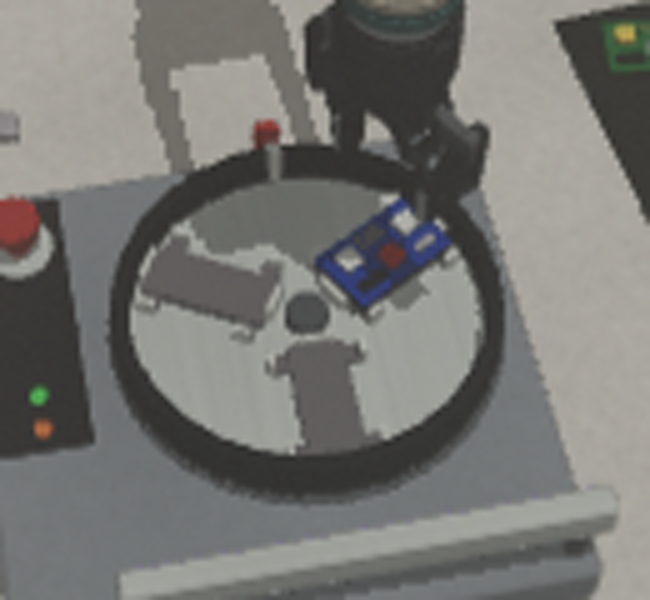

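```bash
python3 -m crank '[[[0,0,0.04,0,-0.6],[0,0,0.07,0,-0.6],[0,0,0.084,0,-0.6],[0,0,0.084,0,-0.6],[0,0,0.084,0,0],[0,0,0.084,0,0.6],[0,0,0.084,0,1],[0,0,0.084,0,1]]]' 30; python3 -m crank '[[[0,0,-0.02,0,1],[0,0,-0.05,0,1],[0,0,-0.08,0,1],[0,0,-0.08,0,1]]]';python3 to.py;  python3 - <<'E'
from h import *
p,d=shot('scene','s4.png'); cv2.imwrite('pics/s4z.png',cv2.resize(p[160:280,270:400,::-1],None,fx=5,fy=5,interpolation=cv2.INTER_CUBIC))
E
```

```text
clock: 8.78
tool_pos: [0.5778, 0.0617, 0.2321]
orientation: [0.507, 0.862, 0.001, 0.001]
contact_force: [0.5, 0.2, 6.4]
width: 0.0492
clock: 9.28
tool_pos: [0.5777, 0.0616, 0.313]
orientation: [0.507, 0.862, 0.001, 0.002]
contact_force: [-0.4, -0.1, -0.2]
width: 0.0491
t 9.28 pos [0.5777 0.0616 0.313 ] yaw 119.0 tilt 0.3 w 0.0491 F [-0.4 -0.1 -0.2] q [-0.01  0.35  1.64 -0.    1.15 -0.52]
```

View pics/s4z.png

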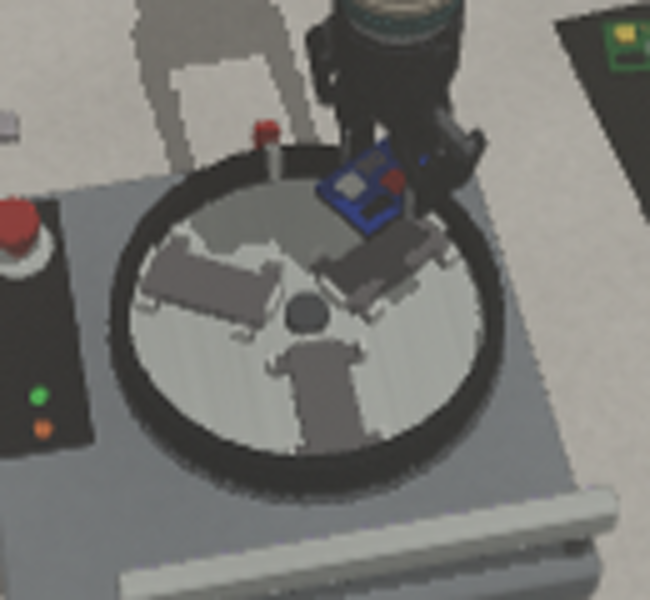

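```bash
python3 to.py .555 -.386 .33 87.5
```

```text
t 9.32 pos [0.577  0.0616 0.3113] yaw 119.0 tilt 0.09 w 0.0493 F [ 0.  -0.2 -0.4] q [-0.01  0.35  1.64 -0.    1.15 -0.52]
shift [-0.3806 -0.2366 -0.0187] turn 0.551 or -2.591
```

```bash
python3 -m crank '[[[-0.04,-0.024,-0.02,0,1],[-0.08,-0.05,-0.02,0.1,1],[-0.12,-0.074,-0.02,0.2,1],[-0.16,-0.1,-0.02,0.3,1],[-0.2,-0.124,-0.02,0.4,1],[-0.24,-0.15,-0.02,0.5,1],[-0.28,-0.174,-0.02,0.55,1],[-0.32,-0.2,-0.02,0.551,1],[-0.36,-0.224,-0.02,0.551,1],[-0.381,-0.237,-0.02,0.551,1],[-0.381,-0.237,-0.02,0.551,1],[-0.381,-0.237,-0.02,0.551,1]]]'; python3 to.py .555 -.386 .173 87.5; python3 - <<'E'
from h import *
p,d=shot('scene','s5.png'); cv2.imwrite('pics/s5z.png',cv2.resize(p[160:300,160:300,::-1],None,fx=4,fy=4,interpolation=cv2.INTER_CUBIC))
E
```

```text
clock: 10.82
tool_pos: [0.5549, -0.385, 0.33]
orientation: [0.722, 0.692, 0.0, -0.001]
contact_force: [0.1, 0.8, -0.4]
width: 0.0487
t 10.82 pos [ 0.5549 -0.385   0.33  ] yaw 87.5 tilt 0.15 w 0.0487 F [ 0.1  0.8 -0.4] q [-0.71  0.47  1.39  0.    1.29 -0.67]
shift [-0.0014  0.0003  0.157 ] turn 0.0 or -3.141
```

View pics/s5z.png

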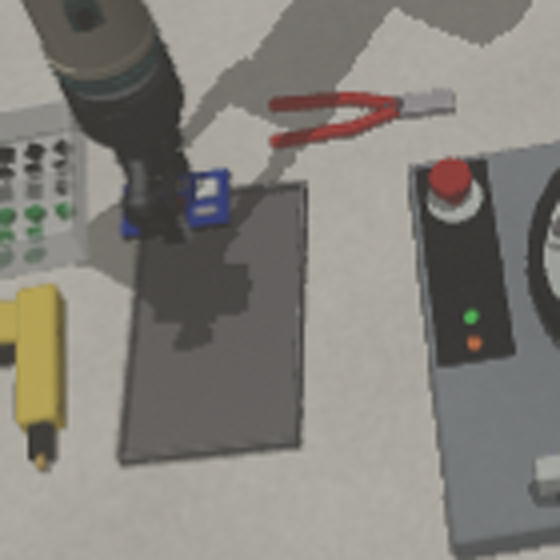

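```bash
python3 -m crank '[[[0,0,0.06,0,1],[0,0,0.12,0,1],[0,0,0.145,0,1],[0,0,0.156,0,1],[0,0,0.156,0,1],[0,0,0.156,0,-0.5],[0,0,0.156,0,-0.5],[0,0,0.156,0,-0.5],[0,0,0.12,0,-0.5],[0,0,0.06,0,-0.5],[0,0,0,0,-0.6]]]'; python3 to.py .594 .3566 .33 78 ; python3 - <<'E'
from meas import *
p,d=shot('scene','s6.png'); cv2.imwrite('pics/s6z.png',cv2.resize(p[160:300,160:300,::-1],None,fx=4,fy=4,interpolation=cv2.INTER_CUBIC))
for b in boards(p,d,'b','scene'): print(*b)
p,d=shot('top','t6.png')
for b in boards(p,d,'g','top',.011): print(*b)
E
```

```text
clock: 12.25
tool_pos: [0.5547, -0.3865, 0.332]
orientation: [0.723, 0.691, -0.0, -0.0]
contact_force: [1.0, -0.7, -0.1]
width: 0.0685
t 12.25 pos [ 0.5547 -0.3865  0.332 ] yaw 87.5 tilt 0.04 w 0.0685 F [ 1.  -0.7 -0.1] q [-0.71  0.47  1.38 -0.    1.29 -0.67]
shift [0.7441 0.0064 0.0023] turn 0.165 or -2.976
1675 [505.2  14.8] [-0.8072  1.4465] -0.1106 133.9 [-0.7956  1.4618] [393.4 409.7] 80.9
1663 [430.5  22.7] [-0.1418  0.5942] 0.2786 66.5 [-0.1218  0.583 ] [314. 235.] 67.5
166 [219.4 237.6] [ 0.5619 -0.3724] 0.0114 119.6 [ 0.5595 -0.375 ] [49.9 48.3] 86.9
63 [423.4 282. ] [0.8576 0.2449] 0.0097 130.8 [0.8547 0.2441] [20.8 50.4] 43.7
1252 [228.1 107.6] [0.8874 0.3134] 0.011 123.3 [0.8834 0.3112] [128.9 145.6] 36.4
173 [160.5 123.3] [0.8353 0.5457] 0.011 71.5 [0.8353 0.5455] [54.1 38.7] 70.3
340 [ 95.5 185.6] [0.6218 0.7585] 0.011 100.2 [0.6219 0.758 ] [57.8 67.9] 10.7
402 [214.6 191.6] [0.5937 0.3562] 0.011 77.4 [0.5939 0.3564] [85.2 55.8] 79.4
407 [216.4 216.5] [0.5093 0.3486] 0.011 88.9 [0.5109 0.3485] [84.7 53.9] 89.0
284 [495.  233.9] [ 0.4347 -0.576 ] 0.011 117.6 [ 0.4363 -0.5725] [64.1 56.2] 89.0
429 [222.4 251.4] [0.3926 0.3272] 0.011 78.9 [0.3927 0.3271] [85.5 55. ] 79.6
```

View pics/s6z.png

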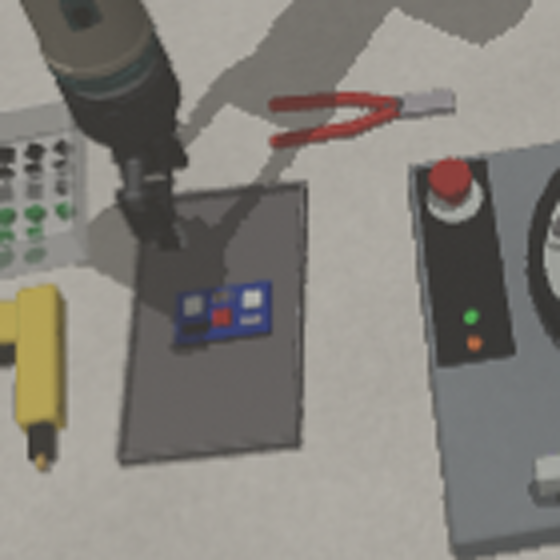

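```bash
python3 -m crank '[[[0.06,0,0,0,-0.6],[0.12,0,0,0,-0.6],[0.18,0,0,0,-0.6],[0.24,0,0,0,-0.6],[0.3,0,0,0.05,-0.6],[0.36,0,0,0.1,-0.6],[0.42,0,0,0.15,-0.6],[0.48,0,0,0.165,-0.6],[0.54,0,0,0.165,-0.6],[0.6,0,0,0.165,-0.6],[0.66,0.003,0,0.165,-0.6],[0.72,0.006,0,0.165,-0.6]]]'; python3 to.py .594 .3564 .25 78
```

```text
clock: 13.85
tool_pos: [0.5924, 0.3344, 0.3303]
orientation: [0.777, 0.63, -0.0, 0.0]
contact_force: [0.7, 0.2, 0.5]
width: 0.0685
t 13.85 pos [0.5924 0.3344 0.3303] yaw 78.0 tilt 0.02 w 0.0685 F [0.7 0.2 0.5] q [ 0.41  0.48  1.38 -0.    1.29  0.62]
shift [ 0.0218 -0.003   0.0803] turn 0.001 or -3.141
```

```bash
python3 -m crank '[[[0.022,-0.003,0.05,0,-0.6],[0.022,-0.003,0.08,0,-0.6],[0.022,-0.003,0.08,0,-0.6],[0.022,-0.003,0.08,0,-0.6]]]'; python3 to.py .594 .3564 .172 78; python3 - <<'E'
from meas import *
p,d=shot('scene','s7.png'); cv2.imwrite('pics/s7z.png',cv2.resize(p[120:240,360:500,::-1],None,fx=4,fy=4,interpolation=cv2.INTER_CUBIC))
E
```

```text
clock: 14.35
tool_pos: [0.5948, 0.3546, 0.2518]
orientation: [0.777, 0.629, 0.001, 0.0]
contact_force: [0.0, 1.1, 0.4]
width: 0.0683
t 14.35 pos [0.5948 0.3546 0.2518] yaw 78.0 tilt 0.11 w 0.0683 F [0.  1.1 0.4] q [ 0.44  0.55  1.45 -0.    1.14  0.65]
shift [ 0.0015 -0.0013  0.0798] turn -0.0 or 3.142
```

View pics/s7z.png

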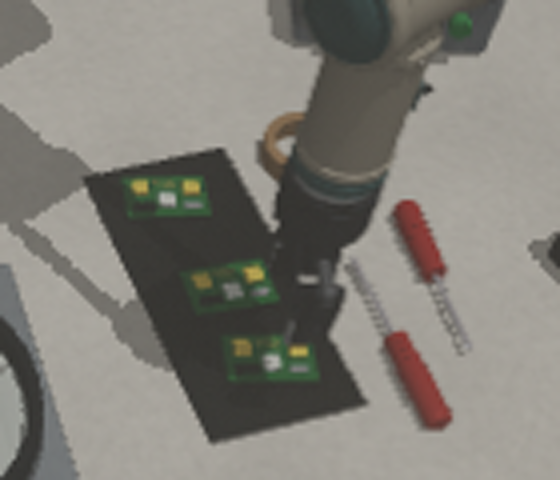

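```bash
python3 -m crank '[[[0.001,-0.001,0.04,0,-0.6],[0.001,-0.001,0.07,0,-0.6],[0.001,-0.001,0.08,0,-0.6],[0.001,-0.001,0.08,0,-0.6],[0.001,-0.001,0.08,0,0],[0.001,-0.001,0.08,0,0.6],[0.001,-0.001,0.08,0,1],[0.001,-0.001,0.08,0,1]]]' 30; python3 to.py; python3 -m crank '[[[0,0,-0.04,0,1],[0,0,-0.08,0,1],[0,0,-0.12,0,1],[0,0,-0.14,0,1],[0,0,-0.14,0,1]]]';python3 to.py .6795 .0009 .31 -0.9;  python3 - <<'E'
from h import *
p,d=shot('scene','s8.png'); cv2.imwrite('pics/s8z.png',cv2.resize(p[100:240,360:500,::-1],None,fx=4,fy=4,interpolation=cv2.INTER_CUBIC))
E
```

```text
clock: 15.4
tool_pos: [0.5942, 0.3564, 0.1738]
orientation: [0.777, 0.629, 0.002, 0.0]
contact_force: [-0.9, -0.4, 5.6]
width: 0.0489
t 15.4 pos [0.5942 0.3564 0.1738] yaw 78.0 tilt 0.27 w 0.0489 F [-0.9 -0.4  5.6] q [0.44 0.63 1.52 0.   0.98 0.65]
clock: 16.02
tool_pos: [0.5939, 0.3561, 0.314]
orientation: [0.777, 0.63, 0.003, 0.001]
contact_force: [0.2, 0.4, -2.1]
width: 0.0489
t 16.02 pos [0.5939 0.3561 0.314 ] yaw 78.0 tilt 0.37 w 0.0489 F [ 0.2  0.4 -2.1] q [ 0.44  0.5   1.37 -0.    1.26  0.65]
shift [-0.3298  0.1574  0.0036] turn 1.378 or -1.764
```

View pics/s8z.png

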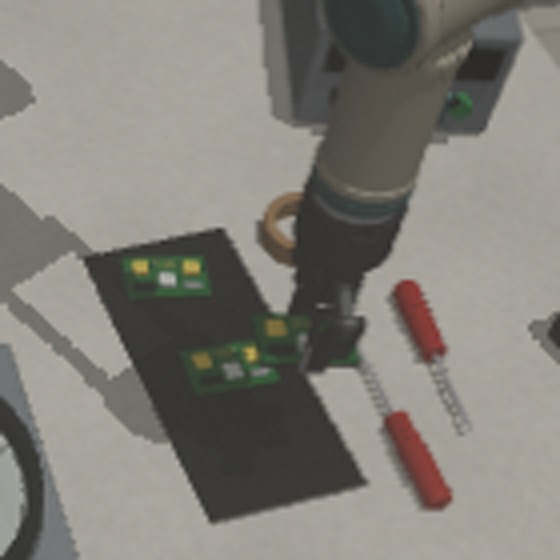

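```bash
python3 -m crank '[[[-0.04,0.019,0,0.16,1],[-0.08,0.038,0,0.32,1],[-0.12,0.057,0,0.48,1],[-0.16,0.076,0,0.64,1],[-0.2,0.095,0,0.8,1],[-0.24,0.114,0,0.96,1],[-0.28,0.134,0,1.12,1],[-0.32,0.153,0,1.26,1],[-0.33,0.157,0,1.378,1],[-0.33,0.157,0,1.378,1],[-0.33,0.157,0,1.378,1],[-0.33,0.157,0,1.378,1]]]'; python3 to.py .6795 .0009 .255 -0.9;  python3 - <<'E'
from h import *
p,d=shot('scene','s9.png'); cv2.imwrite('pics/s9z.png',cv2.resize(p[160:290,260:400,::-1],None,fx=4,fy=4,interpolation=cv2.INTER_CUBIC))
E
```

```text
clock: 17.58
tool_pos: [0.6783, 0.0015, 0.3104]
orientation: [1.0, -0.007, -0.0, -0.0]
contact_force: [0.5, 0.6, -0.4]
width: 0.049
t 17.57 pos [0.6783 0.0015 0.3104] yaw -0.8 tilt 0.04 w 0.049 F [ 0.5  0.6 -0.4] q [-0.1   0.49  1.41  0.    1.25  1.48]
shift [0.0013 0.0006 0.0554] turn 0.002 or -3.14
```

View pics/s9z.png

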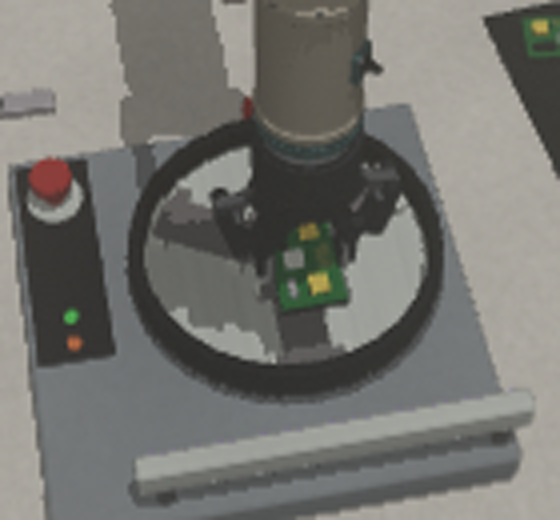

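```bash
python3 -m crank '[[[0.001,0,0.03,0,1],[0.001,0,0.058,0,1],[0.001,0,0.058,0,1],[0.001,0,0.058,0,1]]]'; python3 to.py .6795 .0009 .236 -0.9;  python3 - <<'E'
from h import *
p,d=shot('scene','s10.png'); cv2.imwrite('pics/s10z.png',cv2.resize(p[190:280,290:370,::-1],None,fx=7,fy=6.5,interpolation=cv2.INTER_CUBIC))
E
```

```text
clock: 18.12
tool_pos: [0.68, 0.0008, 0.2537]
orientation: [1.0, -0.008, 0.001, 0.0]
contact_force: [-0.3, -0.6, -0.2]
width: 0.049
t 18.12 pos [0.68   0.0008 0.2537] yaw -0.9 tilt 0.1 w 0.049 F [-0.3 -0.6 -0.2] q [-0.1   0.53  1.48 -0.    1.13  1.49]
shift [-0.0005 -0.0001  0.0177] turn 0.0 or -3.141
```

View pics/s10z.png

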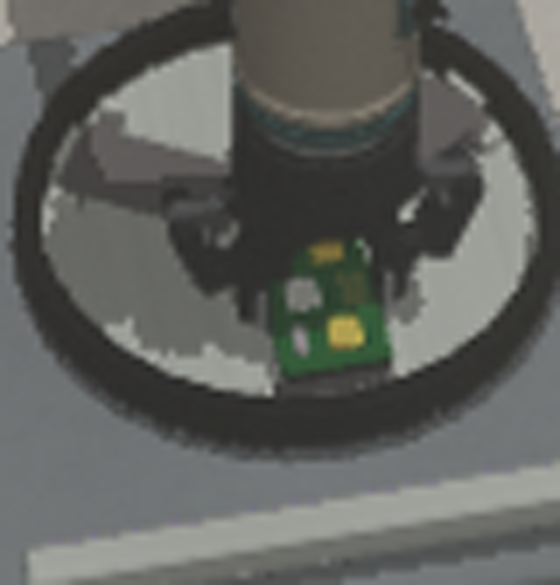

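Looks aligned; lower while watching the force.

```bash
python3 -m crank '[[[0,0,0.007,0,1],[0,0,0.013,0,1],[0,0,0.018,0,1],[0,0,0.018,0,1]]]'; python3 to.py
```

```text
clock: 18.68
tool_pos: [0.6794, 0.0005, 0.2356]
orientation: [1.0, -0.008, 0.0, 0.0]
contact_force: [-1.8, 1.0, 4.6]
width: 0.0492
t 18.68 pos [6.794e-01 5.000e-04 2.356e-01] yaw -0.9 tilt 0.02 w 0.0492 F [-1.8  1.   4.6] q [-0.1   0.55  1.5  -0.    1.09  1.49]
```

```bash
python3 -m crank '[[[0,0,0.002,0,1],[0,0,0.002,0,1]]]'; python3 to.py; python3 - <<'E'
from h import *
p,d=shot('scene','s11.png'); cv2.imwrite('pics/s11z.png',cv2.resize(p[190:280,290:370,::-1],None,fx=7,fy=6.5,interpolation=cv2.INTER_CUBIC))
E
```

```text
clock: 18.92
tool_pos: [0.6793, 0.0005, 0.2356]
orientation: [1.0, -0.008, 0.001, 0.0]
contact_force: [-4.5, 1.8, 12.7]
width: 0.049
t 18.93 pos [6.793e-01 5.000e-04 2.356e-01] yaw -0.9 tilt 0.07 w 0.049 F [-4.5  1.8 12.7] q [-0.1   0.55  1.5  -0.    1.09  1.49]
```

View pics/s11z.png

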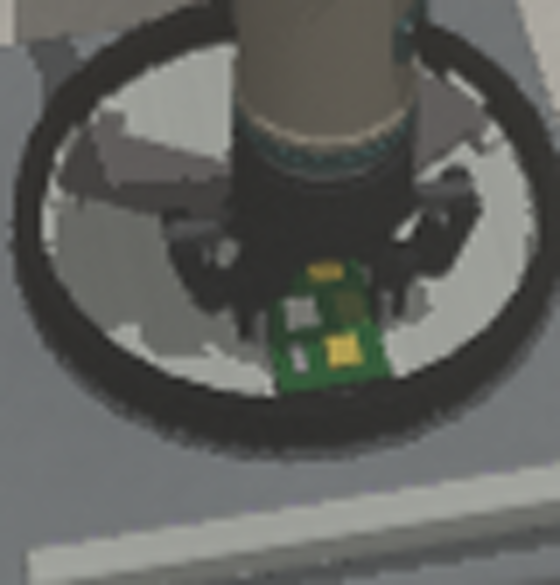

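```bash
python3 -m crank '[[[0,0,0,0,1],[0,0,0,0,-0.5],[0,0,0,0,-0.5],[0,0,-0.02,0,-0.5],[0,0,-0.06,0,-0.5],[0,0,-0.1,0,-0.5],[-0.05,0.1,-0.1,0,-0.6],[-0.09,0.2,-0.1,0,-0.6],[-0.09,0.25,-0.1,0,-0.6],[-0.09,0.25,-0.1,0,-0.6]]]'; python3 to.py .51 .3486 .25 89; python3 - <<'E'
from meas import *
p,d=shot('scene','s12.png'); cv2.imwrite('pics/s12z.png',cv2.resize(p[190:280,290:370,::-1],None,fx=7,fy=6.5,interpolation=cv2.INTER_CUBIC))
for n in('scene','top'):
    if n=='top': p,d=shot('top','t12.png'); cv2.imwrite('pics/t12z.png',cv2.resize(p[120:240,260:380,::-1],None,fx=5,fy=5,interpolation=cv2.INTER_CUBIC))
    X=cloud(n,d); hsv=cv2.cvtColor(p,cv2.COLOR_RGB2HSV)
    m=(hsv[...,0]>35)&(hsv[...,0]<85)&(hsv[...,1]>80)&(abs(X[...,0]-.68)<.05)&(abs(X[...,1])<.04)
    P=X[m]; print(n,len(P))
    if len(P)>20:
        A=np.c_[P[:,0]-.68,P[:,1],np.ones(len(P))]
        for k in range(3):
            s=np.linalg.lstsq(A,P[:,2],rcond=None)[0]; e=abs(A@s-P[:,2]); kk=e<2*np.median(e)+1e-4; A=A[kk];P=P[kk]
        print(s,P.mean(0))
E
```

```text
clock: 20.23
tool_pos: [0.5894, -0.2337, 0.3324]
orientation: [1.0, -0.008, 0.0, -0.0]
contact_force: [0.4, -0.9, 0.3]
width: 0.0684
t 20.23 pos [ 0.5894 -0.2337  0.3324] yaw -0.9 tilt 0.0 w 0.0684 F [ 0.4 -0.9  0.3] q [-0.49  0.41  1.49  0.    1.25  1.1 ]
shift [-0.0886 -0.5809  0.0824] turn -1.569 or 1.572
scene 198
[ 0.00686304 -0.0027895   0.07164138] [6.83010629e-01 6.23946162e-04 7.17624130e-02]
top 270
[-0.01764528 -0.00887689  0.07264528] [0.67667971 0.00073223 0.07261824]
```

View pics/s12z.png

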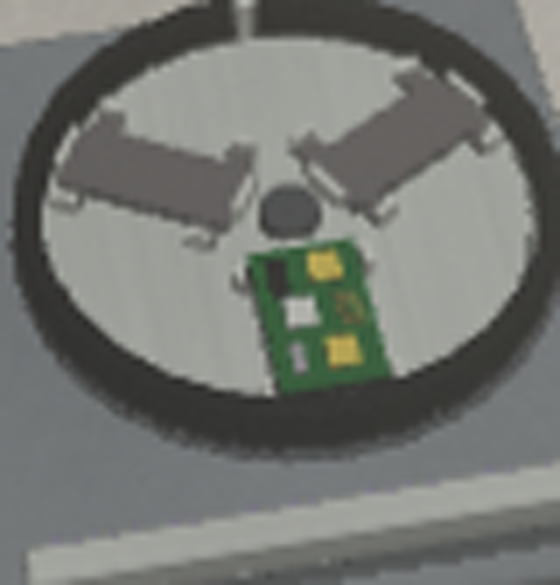

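View pics/t12z.png

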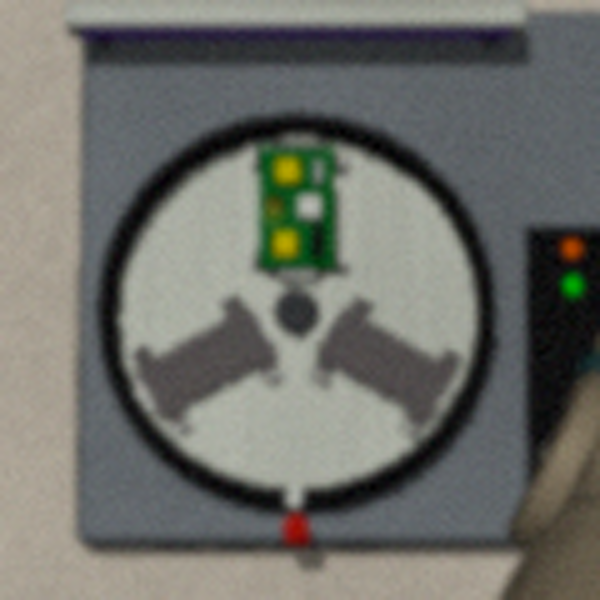

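```bash
python3 -m crank '[[[-0.008,-0.06,0,-0.16,-0.6],[-0.016,-0.12,0,-0.32,-0.6],[-0.024,-0.18,0,-0.48,-0.6],[-0.032,-0.24,0,-0.64,-0.6],[-0.04,-0.3,0,-0.8,-0.6],[-0.05,-0.36,0,-0.96,-0.6],[-0.06,-0.42,0,-1.12,-0.6],[-0.07,-0.48,0.02,-1.28,-0.6],[-0.08,-0.54,0.05,-1.44,-0.6],[-0.0886,-0.581,0.082,-1.569,-0.6],[-0.0886,-0.581,0.082,-1.569,-0.6],[-0.0886,-0.581,0.082,-1.569,-0.6]]]'; python3 to.py .51 .3486 .1725 89; python3 - <<'E'
from meas import *
p,d=shot('scene','s13.png'); cv2.imwrite('pics/s13z.png',cv2.resize(p[120:240,360:500,::-1],None,fx=4,fy=4,interpolation=cv2.INTER_CUBIC))
E
```

```text
clock: 21.82
tool_pos: [0.5109, 0.3505, 0.2504]
orientation: [0.713, 0.701, -0.0, 0.0]
contact_force: [-0.3, 0.2, -0.2]
width: 0.0686
t 21.82 pos [0.5109 0.3505 0.2504] yaw 89.0 tilt 0.06 w 0.0686 F [-0.3  0.2 -0.2] q [ 0.49  0.46  1.63 -0.    1.06  0.51]
shift [-0.0019 -0.0008  0.0779] turn -0.0 or 3.141
```

View pics/s13z.png

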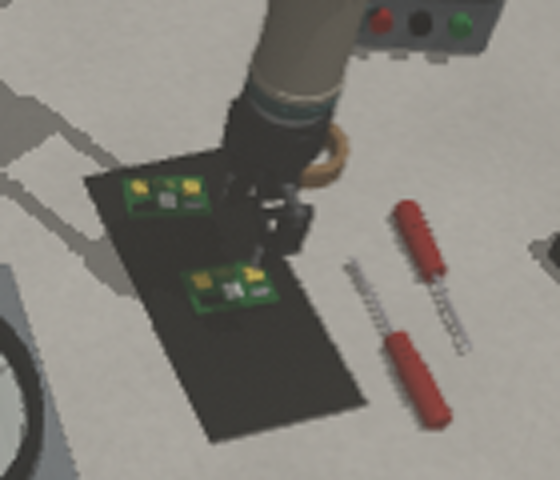

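```bash
python3 -m crank '[[[-0.002,-0.001,0.04,0,-0.6],[-0.002,-0.001,0.07,0,-0.6],[-0.002,-0.001,0.078,0,-0.6],[-0.002,-0.001,0.078,0,-0.6],[-0.002,-0.001,0.078,0,0],[-0.002,-0.001,0.078,0,0.6],[-0.002,-0.001,0.078,0,1],[-0.002,-0.001,0.078,0,1]]]' 30; python3 to.py; python3 -m crank '[[[0,0,-0.04,0,1],[0,0,-0.08,0,1],[0,0,-0.12,0,1],[0,0,-0.14,0,1],[0,0,-0.14,0,1]]]';python3 to.py .5784 .0614 .31 119.1;  python3 - <<'E'
from h import *
p,d=shot('scene','s14.png'); cv2.imwrite('pics/s14z.png',cv2.resize(p[100:240,360:500,::-1],None,fx=4,fy=4,interpolation=cv2.INTER_CUBIC))
E
```

```text
clock: 22.88
tool_pos: [0.5108, 0.3486, 0.1745]
orientation: [0.713, 0.701, 0.002, 0.001]
contact_force: [0.8, -1.4, 6.7]
width: 0.0488
t 22.88 pos [0.5108 0.3486 0.1745] yaw 89.0 tilt 0.21 w 0.0488 F [ 0.8 -1.4  6.7] q [ 0.49  0.54  1.71 -0.    0.89  0.5 ]
clock: 23.5
tool_pos: [0.5102, 0.3487, 0.3149]
orientation: [0.713, 0.701, 0.002, 0.001]
contact_force: [-0.4, -0.3, -1.7]
width: 0.049
t 23.5 pos [0.5102 0.3487 0.3149] yaw 89.0 tilt 0.27 w 0.049 F [-0.4 -0.3 -1.7] q [ 0.49  0.4   1.55 -0.    1.19  0.5 ]
shift [-0.286   0.0733  0.0045] turn -0.526 or 2.616
```

View pics/s14z.png

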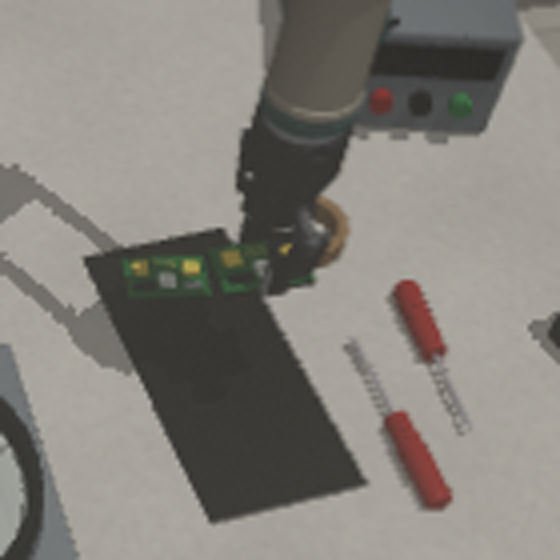

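Held. Move over nest A.

```bash
python3 -m crank '[[[-0.04,0.01,0,-0.08,1],[-0.08,0.02,0,-0.16,1],[-0.12,0.03,0,-0.25,1],[-0.16,0.041,0,-0.34,1],[-0.2,0.051,0,-0.43,1],[-0.24,0.062,0,-0.526,1],[-0.275,0.07,0,-0.526,1],[-0.286,0.0735,0,-0.526,1],[-0.286,0.0735,0.03,-0.526,1],[-0.286,0.0735,0.055,-0.526,1],[-0.286,0.0735,0.055,-0.526,1],[-0.286,0.0735,0.055,-0.526,1]]]'; python3 to.py .5784 .0614 .236 119.1;  python3 - <<'E'
from h import *
p,d=shot('scene','s15.png'); cv2.imwrite('pics/s15z.png',cv2.resize(p[170:280,290:380,::-1],None,fx=6,fy=5,interpolation=cv2.INTER_CUBIC))
E
```

```text
clock: 25.05
tool_pos: [0.5785, 0.0617, 0.2579]
orientation: [0.507, 0.862, 0.0, 0.0]
contact_force: [0.0, 0.3, -0.2]
width: 0.0492
t 25.05 pos [0.5785 0.0617 0.2579] yaw 119.1 tilt 0.02 w 0.0492 F [ 0.   0.3 -0.2] q [-0.01  0.4   1.71  0.    1.03 -0.52]
shift [-0.0002 -0.0002  0.0219] turn 0.001 or -3.141
```

View pics/s15z.png

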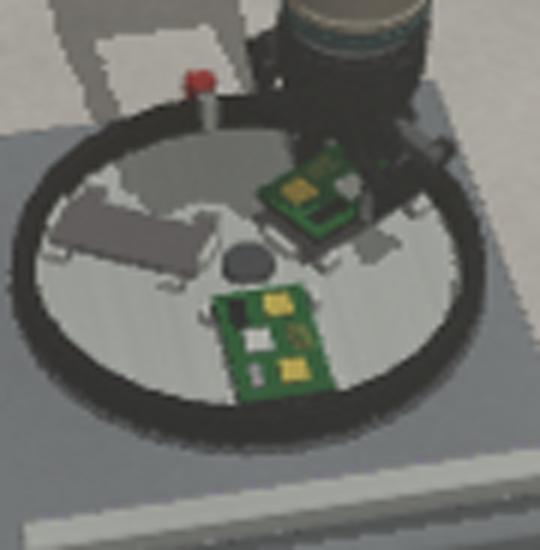

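```bash
python3 -m crank '[[[0,0,0.01,0,1],[0,0,0.017,0,1],[0,0,0.022,0,1],[0,0,0.022,0,1]]]'; python3 -m crank '[[[0,0,0.001,0,1],[0,0,0.002,0,1]]]'; python3 to.py
```

```text
clock: 25.6
tool_pos: [0.5783, 0.0611, 0.2366]
orientation: [0.507, 0.862, 0.0, 0.0]
contact_force: [-2.2, 0.3, 6.2]
width: 0.0487
clock: 25.85
tool_pos: [0.5783, 0.0612, 0.2364]
orientation: [0.507, 0.862, 0.001, 0.001]
contact_force: [-7.0, 0.3, 21.5]
width: 0.0491
t 25.85 pos [0.5783 0.0612 0.2364] yaw 119.1 tilt 0.09 w 0.0491 F [-7.   0.3 21.5] q [-0.01  0.42  1.73  0.    0.98 -0.52]
```

```bash
python3 -m crank '[[[0,0,0,0,1],[0,0,0,0,-0.5],[0,0,0,0,-0.5],[0,0,-0.02,0,-0.5],[0,0,-0.06,0,-0.5],[0,0,-0.1,0,-0.5],[0,0,-0.1,0,-0.6]]]'; python3 to.py .3927 .3272 .33 79
```

```text
clock: 26.72
tool_pos: [0.5795, 0.0611, 0.3367]
orientation: [0.507, 0.862, 0.002, 0.003]
contact_force: [-0.3, 0.7, -1.6]
width: 0.0683
t 26.73 pos [0.5795 0.0611 0.3367] yaw 119.1 tilt 0.4 w 0.0683 F [-0.3  0.7 -1.6] q [-0.01  0.33  1.6  -0.    1.2  -0.52]
shift [ 0.3234 -0.0338  0.0053] turn 0.7 or -2.442
```

```bash
python3 -m crank '[[[0.05,-0.005,0,0.1,-0.6],[0.1,-0.01,0,0.22,-0.6],[0.15,-0.015,0,0.35,-0.6],[0.2,-0.02,0,0.5,-0.6],[0.25,-0.026,0,0.65,-0.6],[0.3,-0.031,0,0.7,-0.6],[0.323,-0.034,0,0.7,-0.6],[0.323,-0.034,0,0.7,-0.6]]]'; python3 to.py .3927 .3272 .1725 79; python3 - <<'E'
from meas import *
p,d=shot('top','t16.png'); cv2.imwrite('pics/t16z.png',cv2.resize(p[120:280,200:400,::-1],None,fx=4,fy=3.7,interpolation=cv2.INTER_CUBIC))
for b in boards(p,d,'g','top'): print(*b)
p,d=shot('scene','s16.png'); cv2.imwrite('pics/s16z.png',cv2.resize(p[120:280,290:490,::-1],None,fx=4,fy=3.7,interpolation=cv2.INTER_CUBIC))
E
```

```text
clock: 27.72
tool_pos: [0.3902, 0.3276, 0.3322]
orientation: [0.771, 0.637, -0.001, -0.0]
contact_force: [0.6, 0.1, -0.2]
width: 0.0681
t 27.73 pos [0.3902 0.3276 0.3322] yaw 79.2 tilt 0.16 w 0.0681 F [ 0.6  0.1 -0.2] q [ 0.56  0.23  1.76 -0.    1.16  0.75]
shift [0.0004 0.0029 0.1597] turn 0.003 or -3.138
1254 [228.1 107.6] [0.8829 0.3106] 0.0232 123.8 [0.8791 0.3085] [127.9 144.4] 36.4
173 [160.6 123.4] [0.8273 0.5361] 0.0354 72.0 [0.8273 0.5361] [52.6 38.1] 70.3
335 [319.3 161.3] [6.775e-01 2.000e-04] 0.0738 180.0 [0.6768 0.0013] [45.8 76.5] 88.9
334 [ 95.5 185.5] [0.6059 0.7116] 0.1014 101.8 [0.6059 0.7117] [53.7 63.7] 10.7
340 [300.9 192. ] [0.5773 0.0613] 0.0739 117.9 [0.5775 0.0612] [46.4 77. ] 28.4
340 [493.6 233.3] [ 0.4372 -0.5736] 0.0055 102.3 [ 0.4367 -0.5641] [85.3 56.4] 89.0
348 [221.7 251.1] [0.3937 0.3291] 0.0121 76.7 [0.3956 0.3284] [73.9 56. ] 89.0
```

View pics/t16z.png

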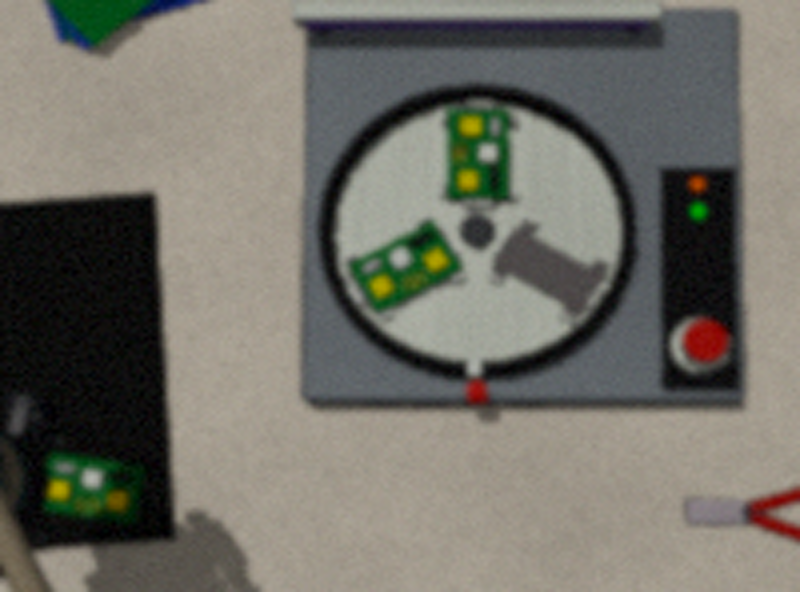

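View pics/s16z.png

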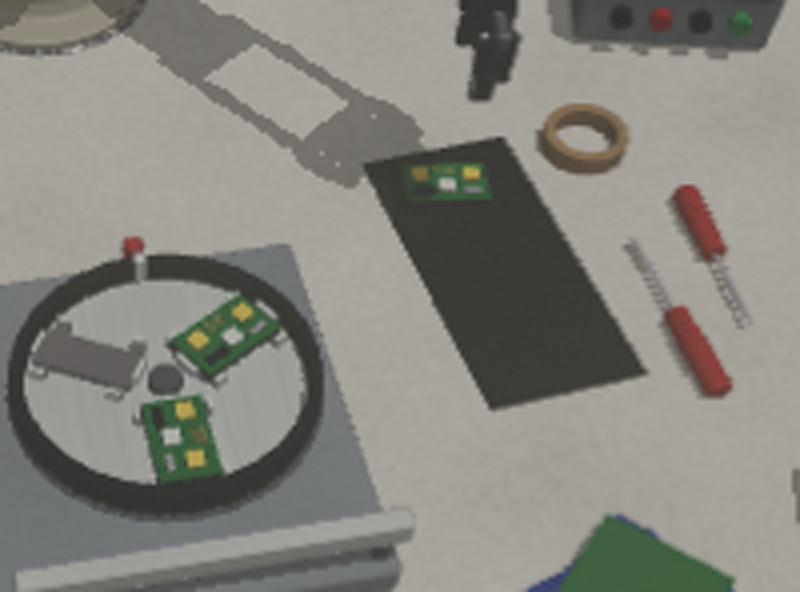

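```bash
python3 -m crank '[[[0,0.003,0.06,0,-0.6],[0,0.003,0.12,0,-0.6],[0,0.003,0.15,0,-0.6],[0,0.003,0.159,0,-0.6],[0,0.003,0.159,0,-0.6],[0,0.003,0.159,0,0],[0,0.003,0.159,0,0.6],[0,0.003,0.159,0,1],[0,0.003,0.159,0,1]]]' 30; python3 to.py; python3 -m crank '[[[0,0,-0.04,0,1],[0,0,-0.08,0,1],[0,0,-0.12,0,1],[0,0,-0.14,0,1],[0,0,-0.14,0,1]]]';python3 to.py .5766 -.0563 .31 59.1;  python3 - <<'E'
from h import *
p,d=shot('scene','s17.png'); cv2.imwrite('pics/s17z.png',cv2.resize(p[90:240,340:480,::-1],None,fx=4,fy=4,interpolation=cv2.INTER_CUBIC))
E
```

```text
clock: 28.95
tool_pos: [0.3951, 0.3265, 0.1763]
orientation: [0.772, 0.636, 0.002, 0.0]
contact_force: [-0.4, -1.4, 6.9]
width: 0.049
t 28.95 pos [0.3951 0.3265 0.1763] yaw 79.0 tilt 0.21 w 0.049 F [-0.4 -1.4  6.9] q [ 0.55  0.42  1.95 -0.    0.77  0.75]
clock: 29.58
tool_pos: [0.3946, 0.3265, 0.3166]
orientation: [0.772, 0.636, 0.002, 0.0]
contact_force: [0.5, -0.5, -0.7]
width: 0.0487
t 29.57 pos [0.3946 0.3265 0.3166] yaw 79.0 tilt 0.27 w 0.0487 F [ 0.5 -0.5 -0.7] q [ 0.56  0.25  1.78 -0.    1.11  0.75]
shift [-0.3411  0.2516  0.0064] turn 0.348 or -2.794
```

View pics/s17z.png

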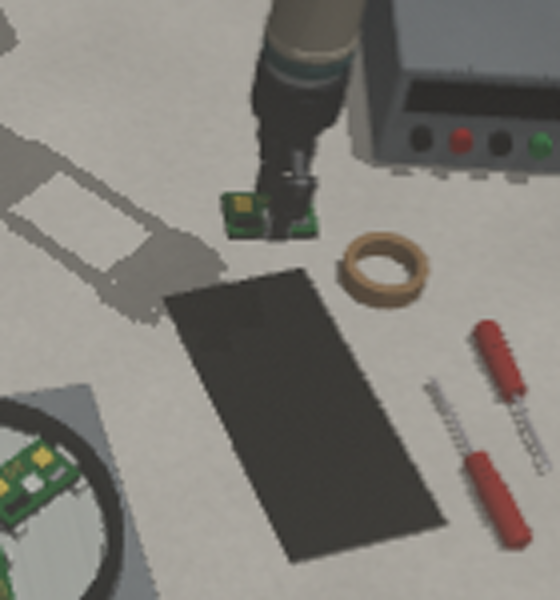

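```bash
python3 -m crank '[[[-0.04,0.03,0,0.05,1],[-0.08,0.06,0,0.1,1],[-0.12,0.09,0,0.15,1],[-0.16,0.12,0,0.2,1],[-0.2,0.148,0,0.25,1],[-0.24,0.178,0,0.3,1],[-0.28,0.207,0,0.348,1],[-0.32,0.237,0,0.348,1],[-0.341,0.252,0,0.348,1],[-0.341,0.252,0.03,0.348,1],[-0.341,0.252,0.055,0.348,1],[-0.341,0.252,0.055,0.348,1]]]'; python3 to.py .5766 -.0563 .238 59.1;  python3 - <<'E'
from h import *
p,d=shot('scene','s18.png'); cv2.imwrite('pics/s18z.png',cv2.resize(p[170:280,280:380,::-1],None,fx=6,fy=5,interpolation=cv2.INTER_CUBIC))
E
```

```text
clock: 31.12
tool_pos: [0.5752, -0.0559, 0.2569]
orientation: [0.87, 0.493, -0.003, -0.003]
contact_force: [-0.1, 0.8, -1.0]
width: 0.049
t 31.12 pos [ 0.5752 -0.0559  0.2569] yaw 59.1 tilt 0.43 w 0.049 F [-0.1  0.8 -1. ] q [-0.22  0.4   1.71  0.    1.04  0.32]
shift [0.0004 0.0016 0.0188] turn -0.0 or 3.141
```

View pics/s18z.png

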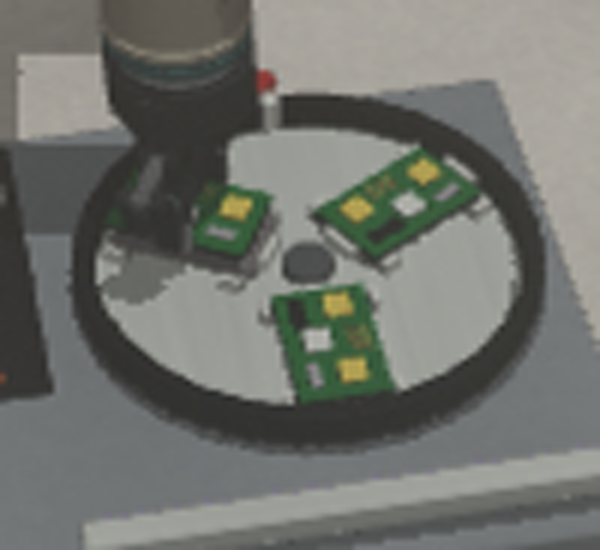

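```bash
python3 -m crank '[[[0,0.001,0.008,0,1],[0,0.001,0.015,0,1],[0,0.001,0.02,0,1],[0,0.001,0.02,0,1]]]';python3 to.py .5766 -.0563 .238 59.1; python3 -m crank '[[[0,0,0.001,0,1],[0,0,0.002,0,1]]]'; python3 to.py
```

```text
clock: 31.68
tool_pos: [0.5774, -0.0571, 0.2394]
orientation: [0.87, 0.493, -0.0, -0.0]
contact_force: [0.3, 0.4, -0.7]
width: 0.0488
t 31.68 pos [ 0.5774 -0.0571  0.2394] yaw 59.1 tilt 0.04 w 0.0488 F [ 0.3  0.4 -0.7] q [-0.22  0.42  1.73 -0.    0.99  0.32]
shift [ 0.0003 -0.0011  0.0014] turn -0.001 or 3.141
clock: 31.92
tool_pos: [0.5776, -0.0572, 0.2383]
orientation: [0.87, 0.493, 0.0, 0.0]
contact_force: [-1.9, 1.2, 6.3]
width: 0.049
t 31.93 pos [ 0.5776 -0.0572  0.2383] yaw 59.1 tilt 0.04 w 0.049 F [-1.9  1.2  6.3] q [-0.22  0.42  1.73 -0.    0.99  0.32]
```

```bash
python3 -m crank '[[[0,0,0.001,0,1],[0,0,0.001,0,-0.5],[0,0,0.001,0,-0.5],[0,0,-0.02,0,-0.5],[0,0,-0.06,0,-0.5],[0,0,-0.1,0,-0.5],[0.05,-0.04,-0.12,0,-0.6],[0.1,-0.08,-0.12,0,-0.6],[0.15,-0.12,-0.12,0,-0.6],[0.2,-0.16,-0.12,0,-0.6],[0.2,-0.24,-0.12,0,-0.6],[0.2,-0.24,-0.12,0,-0.6]]]'; python3 to.py; python3 - <<'E'
from meas import *
p,d=shot('top','t19.png'); cv2.imwrite('pics/t19z.png',cv2.resize(p[120:280,260:460,::-1],None,fx=4,fy=3.7,interpolation=cv2.INTER_CUBIC))
for b in boards(p,d,'g','top')+boards(p,d,'b','top'): print(*b)
X=cloud('top',d); hsv=cv2.cvtColor(p,cv2.COLOR_RGB2HSV)
for c in [(.5784,.0614),(.5766,-.0563),(.6795,.0009)]:
    m=(hsv[...,0]>45)&(hsv[...,0]<80)&(hsv[...,1]>110)&(np.hypot(X[...,0]-c[0],X[...,1]-c[1])<.045)
    P=X[m]; A=np.c_[P[:,:2]-c,np.ones(len(P))]
    s=np.linalg.lstsq(A,P[:,2],rcond=None)[0]; print(c,len(P),s.round(4))
E
```

```text
clock: 33.42
tool_pos: [0.4719, 0.2396, 0.3572]
orientation: [0.869, 0.494, -0.001, -0.0]
contact_force: [0.1, -0.5, -0.3]
width: 0.0683
t 33.42 pos [0.4719 0.2396 0.3572] yaw 59.2 tilt 0.13 w 0.0683 F [ 0.1 -0.5 -0.3] q [0.34 0.24 1.68 0.   1.23 0.87]
1253 [228.1 107.6] [0.883  0.3106] 0.023 123.8 [0.8787 0.3073] [127.8 144.1] 37.5
174 [160.6 123.4] [0.8272 0.5363] 0.0351 71.3 [0.8275 0.5365] [53.3 38.1] 70.3
336 [319.3 161.3] [6.775e-01 2.000e-04] 0.0737 -179.7 [0.6768 0.0013] [45.8 76.6] 88.9
333 [ 95.6 185.6] [0.6055 0.7116] 0.1012 101.2 [0.6056 0.7116] [53.7 63.1] 11.5
341 [300.9 192. ] [0.5773 0.0613] 0.0734 118.0 [0.5775 0.0612] [46.7 77.1] 28.4
340 [337.4 191.7] [ 0.5761 -0.0564] 0.0735 58.8 [ 0.5762 -0.0568] [78.  47.3] 59.6
339 [493.6 233.3] [ 0.4372 -0.5735] 0.0061 101.8 [ 0.4367 -0.5654] [82.1 56.3] 89.0
107 [246.1 116.5] [0.8539 0.2508] 0.0122 131.0 [0.849  0.2498] [28.5 76. ] 43.4
63 [307.8 126.9] [0.7908 0.0359] 0.0827 88.8 [0.7923 0.0353] [189.9   3.4] 88.9
380 [434.9 198.8] [ 0.5553 -0.3841] 0.0124 87.0 [ 0.5564 -0.3846] [81.2 50.8] 88.9
(0.5784, 0.0614) 205 [ 0.0049 -0.0005  0.0725]
(0.5766, -0.0563) 197 [ 0.0311 -0.0089  0.0727]
(0.6795, 0.0009) 186 [-0.0031 -0.0247  0.0725]
```

View pics/t19z.png

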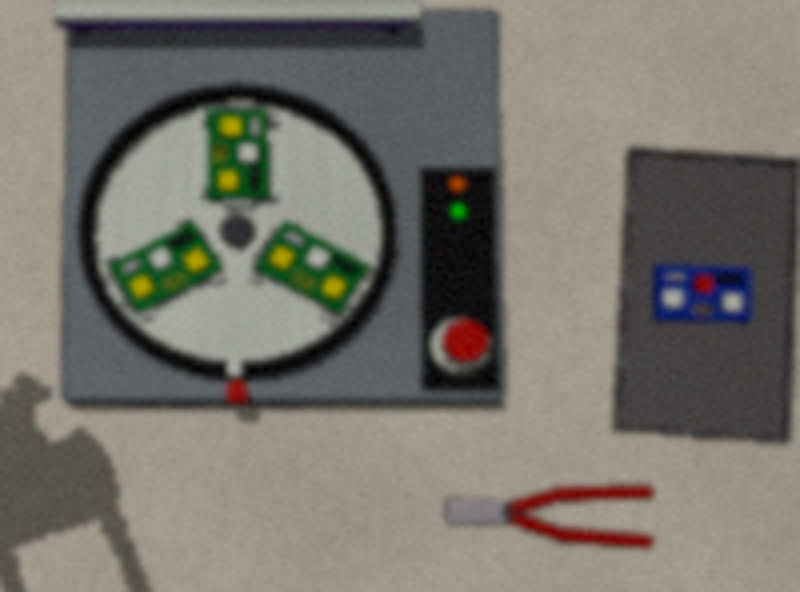

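```bash
python3 - <<'E'
from meas import *
def go(p,d,n):
    K=cam(n)
    hsv=cv2.cvtColor(p,cv2.COLOR_RGB2HSV).astype(int)
    # sample in metric polar at z=.085 about axis
    ax=np.array([.6115,.002]) if n=='top' else np.array([.6165,.001])
    th=np.radians(np.arange(160,200,.25)); 
    prof=[]; red=[]
    for r in np.arange(.119,.1275,.001):
        uv=proj(n,np.c_[ax[0]+r*np.cos(th),ax[1]+r*np.sin(th),np.full(len(th),.085)]).astype(np.float32)
        prof.append(cv2.remap(p.astype(np.float32).mean(-1),uv[:,0],uv[:,1],cv2.INTER_LINEAR).ravel())
    for r in np.arange(.135,.15,.001):
        uv=proj(n,np.c_[ax[0]+r*np.cos(th),ax[1]+r*np.sin(th),np.full(len(th),.085)]).astype(np.float32)
        q=cv2.remap(p.astype(np.float32),uv[:,0],uv[:,1],cv2.INTER_LINEAR).reshape(-1,3); red.append(np.clip(q[:,0]-q[:,1]-40,0,None))
    a=np.mean(prof,0); a=np.clip(a-np.median(a)-15,0,None); b=np.mean(red,0)
    D=np.degrees(th); ma=(a*D).sum()/a.sum(); mb=(b*D).sum()/b.sum(); print(n,'mark',ma.round(2),'ptr',mb.round(2),'lateral mm',np.radians(ma-mb)*123)
for f,n in[('t19','top'),('t12','top'),('t16','top'),('s12','scene'),('s16','scene')]:
    go(cv2.imread(f'pics/{f}.png')[:,:,::-1].copy(),None,n)
p,d=shot('scene','s19.png'); go(p,d,'scene')
E
python3 to.py .508 -.1777 .30 0
```

```text
top mark 177.63 ptr 178.64 lateral mm -2.165738039476051
top mark 178.03 ptr 178.63 lateral mm -1.2721396230475084
top mark 177.61 ptr 178.61 lateral mm -2.160442772652064
scene mark 178.01 ptr 178.74 lateral mm -1.5746564824431906
scene mark 177.65 ptr 178.74 lateral mm -2.3382508301027563
scene mark 177.79 ptr 178.74 lateral mm -2.038778008908827
t 33.52 pos [0.4726 0.2389 0.3577] yaw 59.2 tilt 0.05 w 0.0686 F [ 0.9 -0.4 -0.3] q [0.34 0.24 1.68 0.   1.23 0.87]
shift [-0.3398  0.2436  0.0577] turn 1.034 or -2.108
```

```bash
python3 to.py .508 -.1777 .30 59.2
```

```text
t 33.52 pos [0.4726 0.2389 0.3577] yaw 59.2 tilt 0.05 w 0.0686 F [ 0.9 -0.4 -0.3] q [0.34 0.24 1.68 0.   1.23 0.87]
shift [-0.3398  0.2436  0.0577] turn 0.001 or -3.141
```

```bash
python3 -m crank '[[[-0.05,0.036,0,0,-0.6],[-0.1,0.072,0,0,-0.6],[-0.15,0.107,0,0,-0.6],[-0.2,0.143,0,0,-0.6],[-0.25,0.18,0,0,-0.6],[-0.3,0.215,0,0,-0.6],[-0.34,0.2436,0,0,-0.6],[-0.34,0.2436,0.057,0,-0.6],[-0.34,0.2436,0.057,0,-0.6],[-0.34,0.2436,0.057,0,-0.6]]]'; python3 to.py .508 -.1777 .2395 59.2; python3 - <<'E'
from h import *
p,d=shot('scene','s20.png'); cv2.imwrite('pics/s20z.png',cv2.resize(p[150:280,230:370,::-1],None,fx=4,fy=4,interpolation=cv2.INTER_CUBIC))
E
```

```text
clock: 34.78
tool_pos: [0.5092, -0.18, 0.3017]
orientation: [0.87, 0.493, 0.0, 0.001]
contact_force: [0.8, 0.7, -0.2]
width: 0.0681
t 34.77 pos [ 0.5092 -0.18    0.3017] yaw 59.0 tilt 0.11 w 0.0681 F [ 0.8  0.7 -0.2] q [-0.47  0.3   1.74 -0.    1.1   0.07]
shift [ 0.0013 -0.0024  0.0622] turn -0.003 or 3.139
```

View pics/s20z.png

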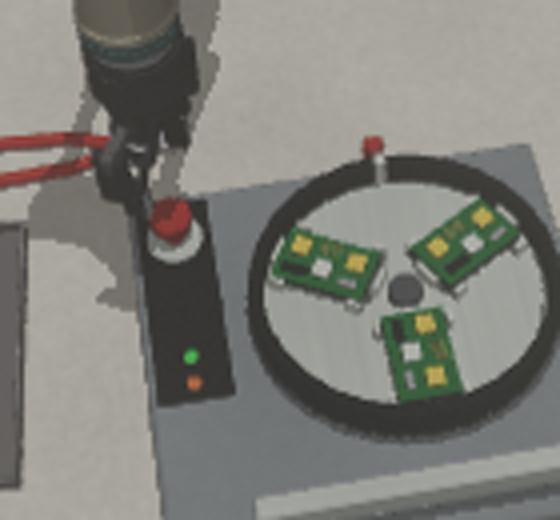

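```bash
python3 -m crank '[[[0.001,-0.002,0.03,0,-0.6],[0.001,-0.002,0.062,0,-0.6],[0.001,-0.002,0.062,0,-0.6],[0.001,-0.002,0.062,0,0.2],[0.001,-0.002,0.062,0,0.6],[0.001,-0.002,0.062,0,1],[0.001,-0.002,0.062,0,1],[0.001,-0.002,0.062,0,1]]]' 60; python3 to.py
```

```text
clock: 35.83
tool_pos: [0.5082, -0.1774, 0.2411]
orientation: [0.87, 0.493, 0.001, 0.002]
contact_force: [-0.4, 1.8, 5.7]
width: 0.0341
t 35.83 pos [ 0.5082 -0.1774  0.2411] yaw 59.1 tilt 0.24 w 0.0341 F [-0.4  1.8  5.7] q [-0.47  0.36  1.82  0.    0.95  0.07]
```

```bash
python3 -m crank '[[[0,0,-0.004,0,1],[0,0,-0.008,0,1],[0,0,-0.012,0,1],[0,0,-0.015,0,1],[0,0,-0.016,0,1],[0,0,-0.016,0,1],[0,0,-0.016,0,1]]]'; python3 to.py; python3 - <<'E'
from h import *
p,d=shot('scene','s21.png'); cv2.imwrite('pics/s21z.png',cv2.resize(p[170:260,230:330,::-1],None,fx=6,fy=6,interpolation=cv2.INTER_CUBIC))
E
```

```text
clock: 36.7
tool_pos: [0.5083, -0.1775, 0.2547]
orientation: [0.87, 0.493, 0.001, 0.001]
contact_force: [5.4, -1.5, -6.5]
width: 0.0337
t 36.7 pos [ 0.5083 -0.1775  0.2547] yaw 59.0 tilt 0.16 w 0.0337 F [ 5.4 -1.5 -6.5] q [-0.47  0.35  1.81  0.    0.98  0.07]
```

View pics/s21z.png

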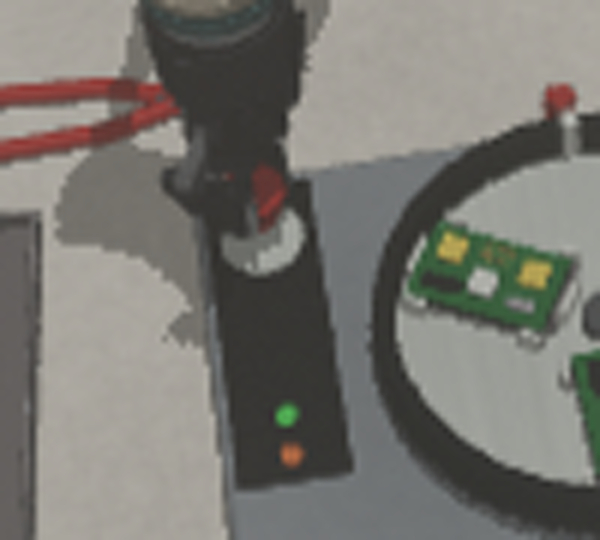

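```bash
python3 -m crank '[[[0,0,-0.002,0,1],[0,0,-0.002,0,1],[0,0,-0.002,0,1]]]'; python3 to.py
```

```text
clock: 37.12
tool_pos: [0.5084, -0.1776, 0.2554]
orientation: [0.87, 0.493, 0.001, 0.001]
contact_force: [7.4, -1.0, -14.3]
width: 0.0343
t 37.12 pos [ 0.5084 -0.1776  0.2554] yaw 59.0 tilt 0.12 w 0.0343 F [  7.4  -1.  -14.3] q [-0.47  0.35  1.8   0.    0.99  0.07]
```

At the upper stop. Lower it back, open, retreat.

```bash
python3 -m crank '[[[0,0,0.004,0,1],[0,0,0.01,0,1],[0,0,0.016,0,1],[0,0,0.016,0,-0.3],[0,0,0.016,0,-0.6],[0,0,0.016,0,-0.6],[0,0,0.016,0,-0.6],[0,0,-0.03,0,-0.6],[0,0,-0.08,0,-0.6],[-0.06,0,-0.12,0,-0.6],[-0.12,0,-0.12,0,-0.6],[-0.18,0,-0.12,0,-0.6]]]'; python3 -m crank '[[[-0.05,0,0,0,-0.6],[-0.1,0,0,0,-0.6],[-0.1,0,0,0,-0.6],[-0.1,0,0,0,-0.6]]]'; python3 to.py; python3 - <<'E'
from meas import *
p,d=shot('top','t22.png'); cv2.imwrite('pics/t22z.png',cv2.resize(p[120:280,260:460,::-1],None,fx=4,fy=3.7,interpolation=cv2.INTER_CUBIC))
for b in boards(p,d,'g','top')+boards(p,d,'b','top'): print(*b)
X=cloud('top',d); m=(np.hypot(X[...,0]-.508,X[...,1]+.1777)<.014); print('knob top z',np.median(X[m][:,2]))
p,d=shot('scene','s22.png'); cv2.imwrite('pics/s22z.png',cv2.resize(p[140:300,180:380,::-1],None,fx=4,fy=3.7,interpolation=cv2.INTER_CUBIC))
E
```

```text
clock: 38.62
tool_pos: [0.4157, -0.3299, 0.378]
orientation: [0.87, 0.493, 0.0, 0.001]
contact_force: [0.4, -0.1, -0.7]
width: 0.0684
clock: 39.12
tool_pos: [0.365, -0.4143, 0.3765]
orientation: [0.87, 0.493, 0.0, -0.001]
contact_force: [-0.4, 0.8, -0.0]
width: 0.0686
t 39.12 pos [ 0.365  -0.4143  0.3765] yaw 59.0 tilt 0.07 w 0.0686 F [-0.4  0.8 -0. ] q [-0.97  0.26  1.6   0.    1.28 -0.43]
1261 [228.2 107.6] [0.8829 0.3102] 0.0231 122.1 [0.8787 0.3072] [127.8 144.1] 37.5
175 [160.6 123.3] [0.8273 0.5362] 0.0358 72.2 [0.8273 0.5362] [53.2 38. ] 70.3
336 [319.3 161.3] [6.775e-01 4.000e-04] 0.0735 179.0 [0.6769 0.0013] [45.8 76.6] 88.9
334 [ 95.6 185.6] [0.6057 0.7116] 0.1011 100.3 [0.6059 0.7118] [53.7 63.8] 10.6
338 [300.9 192. ] [0.5771 0.0615] 0.0736 117.7 [0.5774 0.0612] [46.7 77.1] 28.4
336 [337.5 191.8] [ 0.5757 -0.0567] 0.0737 59.0 [ 0.5757 -0.0567] [77.6 46.3] 59.6
115 [246.3 116.4] [0.8541 0.2499] 0.0122 128.5 [0.8482 0.2508] [28.6 73.6] 43.0
69 [328.9 126.9] [ 0.79   -0.0331] 0.0808 88.9 [ 0.7915 -0.0318] [206.3   3.4] 88.8
379 [434.8 198.8] [ 0.5553 -0.384 ] 0.0122 87.8 [ 0.5557 -0.3846] [80.1 51.5] 87.3
knob top z 0.08416818968841631
```

View pics/t22z.png

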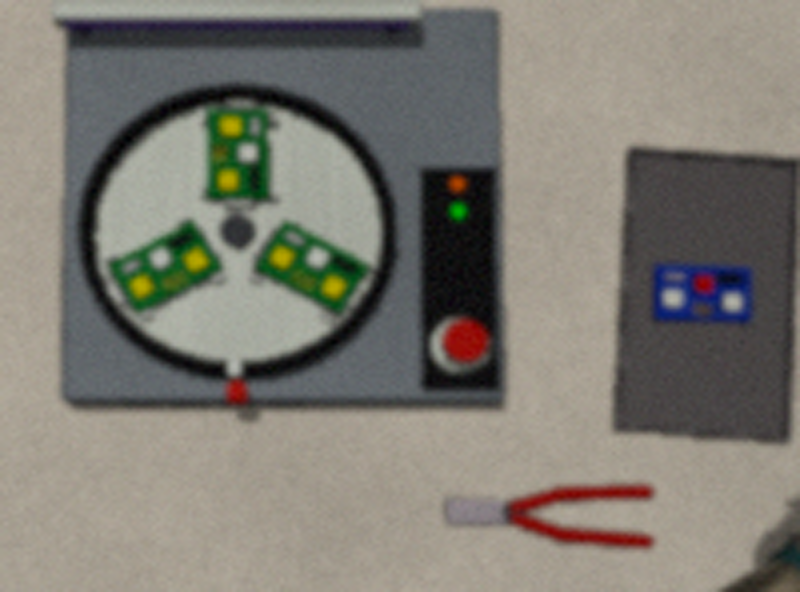

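View pics/s22z.png

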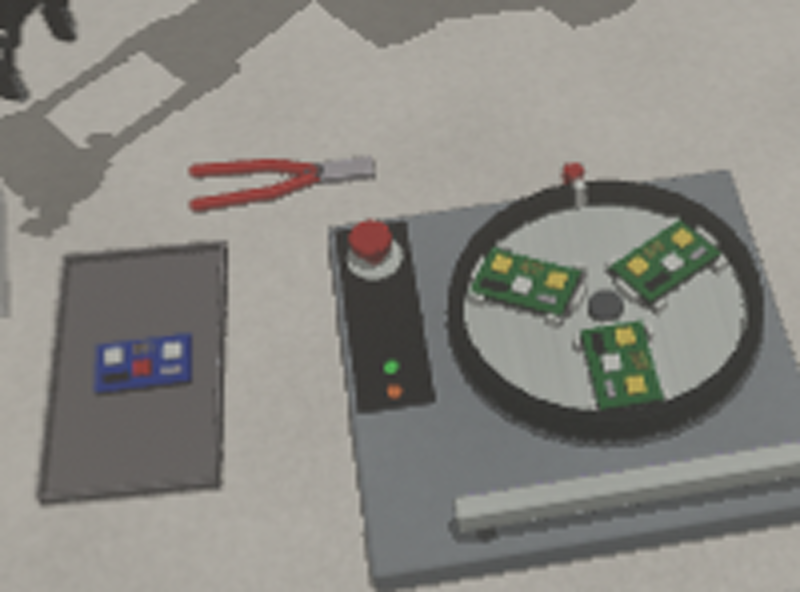

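```bash
python3 -c "
from workcell import env
print(env.finish_job())"
```

```text
the job is handed in; nothing more can be done
None
```

The changeover is done and handed in at about 39 s of the 210 s allowed; the hand-in gave no verdict.

I turned the dial about 154° by its rim until the mark reached the pointer. Then I laid the one blue board flat in the middle of the tray and pressed the three green boards into the three nests. Last, I pulled the start knob to its upper stop, lowered it back in, and moved the arm clear.

The last checks on the camera pictures showed:

| Check | Result |
|---|---|
| Green boards | within about 2 mm of the nest centres, tops at about 73 mm, level within the depth noise |
| Blue board | flat on the tray floor at its centre |
| Mark | about 2 mm sideways of the pointer line (7 mm allowed), both cameras agreeing; measured just before the knob pull, and the pictures after it look unchanged |
| Knob | pulled about 14 mm to a hard stop, then back in (top at 84 mm, as at the start) |
| Other things on the bench | the pliers look unmoved in the last pictures; I did not measure the others at the end |

One disagreement: the scene camera placed things about 5 mm farther out in x at the dial. I trusted the top camera, because it matched where the fingers closed on the rim.

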